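# Lay out a truck assembly kit on its silhouette pads

### The arm

A 6-joint arm with a two-finger parallel gripper is mounted at the origin on the work surface. World frame = base frame: x ahead of the robot, y to its left, z up, the work surface at z = 0. Lengths are in m, angles in rad, forces in N, time in s.
With the tool pointing down it reaches from about 0.35 to 0.85 m from the base axis. Payload 8.1 kg.
Tool frame: the origin (TCP) lies midway between the tips of the shut fingers; the grasp point (between the pads) lies 19 mm behind it (robot.tcp_to_grasp is the distance from the TCP to the grasp point, in m); x points along the fingers, y is the direction in which the jaws open and shut, and the axes are right-handed (so a half turn about x gives the same grasp; the last joint's range is limited). The gripper opens to 93 mm and grips with 3 to 60 N. Pads are 15 mm wide; open, the fingers measure 128 mm over their backs; the gripper's body (75 mm by 188 mm) begins 65 mm behind the grasp point.
Start: joints at [-1.385, 0.13, 1.488, -0, 1.523, -0.085], TCP at [0.161, -0.578, 0.219] pointing down, gripper open.
Joint ranges: [-2.96, 2.96], [-0.89, 2.26], [0.02, 2.5], [-1.34, 4.48], [0, 2.73], [-2.66, 2.66]. Speed limits (rad/s): [2.39, 2.39, 2.79, 3.14, 3.14, 3.14].

### API

Orientations are given as a rotation vector (axis times angle).
In Python, from plant import robot gives the robot as it stands.
- The arm moves only by the tool play_rows, never from a script. Its argument "plan" is a list of rows, each an object with "slide": the shift along the world's x, y, z as a fraction of full scale, a list of three; "roll": the turn about the world's z as a fraction of full scale; "fingers": the gripper command: -1 is shut, 1 is fully open, values between are in proportion. A call has 1 to 20 rows; each row shifts and turns the commanded pose from where the row before left it; what a row does not reach is not made up. Full scale, the value 1, is 30 mm for a shift and 8 degrees for a turn. A row lasts 1/8 s, in which the tool goes at most 62.5 mm and 10.7 degrees, less where a joint would pass 70% of its speed; a pose out of reach is approached as far as the arm can. A call with a number of a shift or a turn outside -1 to 1 is refused whole. A call with a gripper value outside its range is refused whole. The fingers move at their own pace and stop on an object; "squeeze" is the grip in N (left out, the last holds). Time passes only in rows, so rows that do not move let the fingers close. It gives the time, the measured TCP pose, the force and the opening at its end, in the units of the state.
- robot.read_state(): the state, without advancing time (a new reading comes with each control period).
- robot.read_camera(name): name is "scene" or "side" or "wrist"; returns the picture (480x640x3 uint8, red, green, blue); there is no depth.
- robot.get_calibration(name): a dict with "fx", "fy", "cx", "cy" (pixels), "R" (3x3) and "t" (3): a world point X has camera coordinates R X + t; the wrist camera has in their place "T_tool_cam" (4x4, takes a point from camera to tool coordinates, whose origin is the TCP and whose axes are the tool frame's). Camera axes: x right, y down, z forward; pixel columns grow to the right and rows downward; lengths in m; the calibration is good to about 2 mm. A picture is of the moment at which its call begins: read the wrist's pose just before it. get_calibration takes no time and is no camera call.
- robot.close_job(): hands the job in, once; it reports no verdict.
Trained networks look in the newest picture that a camera, given by its name, has taken for a name from the list of things; names that differ only in an ending like _2 or _b are one class to them, and where a whole thing is asked for, a point or a joint stands for the part that bears it (a point fixed in the world has none). Each returns a list of dicts, best first, with "p" (0 to 1); they miss things now and then, are a little off and sometimes report something else, mostly with a low value. They report only what shows in the picture. A call takes as long as a camera call.
- robot.boxes_of(camera, target): "extent" ([centre column, centre row, width, height] in pixels, round what is visible of it).
- robot.regions_of(camera, target): "region" (480x640 bool, what is visible of it) and "extent" ([centre column, centre row, width, height] in pixels, round what is visible of it).
- robot.mark_of(camera, target): "point" ([column, row] in pixels: a listed point, or the origin of a listed thing).
The state is a dict: "t": time; "q": joint angles; "dq": joint speeds; "joint_torque": joint torques, N m; "tool_pos": TCP position; "orientation": TCP orientation; "force": force on the tool from outside, world axes, zero at the start; "wrist_torque": the same for the moment, N m; "opening": finger opening in m.
Only numpy, scipy, OpenCV 4.12 (cv2) and the standard library are available. Lean on these libraries where they do the work, as an engineer would, in place of code of your own. Each camera call takes 0.05 s, during which the arm holds its last target.

### The job

Lay out the kit for the next truck assembly: put the loose truck hanger, the loose wheel, the spacer tube and the socket wrench each on the black rubber pad that shows its own silhouette, lying squarely on that silhouette and pointing the same way as it, with the spacer tube standing on end and the wheel lying flat. Leave the pads, the finished truck and the bottle where they are, and let go of everything at the end.

Things in the scene. Friction and masses are not known exactly. Their poses are not given: they have to be found in the camera images.
- hanger: Chrome skateboard truck hanger, loose on the bench, long side along its y. Main body 30 (x) x 80 (y) x 40 high, flat-sided, its rounded edges 6 mm; an axle stub of 10 mm diameter sticks out of each end (130 mm over all along y, axle 20 mm up); a low pivot nose, 24 mm wide and only 14 mm high, reaches from the main body to x = +45. Origin: under the centre of the main body, at bench level; z up. Grip the main body across x, with the fingertips above the nose. About 0.3 kg.
- wheel: Translucent green skateboard wheel with a steel bearing in its middle, lying flat, loose. 56 mm diameter, 34 mm high (edges bevelled 6 mm top and bottom). Origin: centre of its underside; z up. About 0.09 kg.
- spacer: Yellow nylon spacer tube standing on end, loose. Outer diameter 24, bore 14, height 45 mm. Origin: centre of its lower end; z up. About 0.03 kg.
- wrench: Silver socket wrench lying flat, loose, 140 mm long along its y. Round socket head of 32 mm diameter, 28 mm high, centred at y = +36; plain shank 14 mm wide (x) and 16 mm high between y = +20 and y = -36; ribbed grip 22 mm wide, 20 mm high from y = -36 to y = -88. Origin: under the shank, near the balance point, at bench level; z up. Grip the shank across x at the origin. About 0.25 kg.
- pad_hanger: Black rubber pad 80 (x) x 160 (y) x 5 mm thick, fixed to the bench, with the pale silhouette of the hanger (a bar with axle stubs along y and a nose towards +x). Origin: centre of the pad at bench level, its top is at z = 5. The hanger's origin belongs at x = -15, y = 0 of this pad, on its top, with the hanger's axes along the pad's (nose towards the pad's +x).
- pad_wheel: Black rubber pad 90 x 90 x 5 mm thick, fixed, with a pale disc of 60 mm diameter in its middle for the wheel. Origin: centre of the pad at bench level, its top is at z = 5. The wheel belongs on the pad's centre.
- pad_spacer: Black rubber pad 90 x 90 x 5 mm thick, fixed, with a small pale ring of 28 mm outer diameter in its middle for the end of the spacer tube. Origin: centre of the pad at bench level, its top is at z = 5. The spacer belongs on the pad's centre, standing on end.
- pad_wrench: Black rubber pad 80 (x) x 160 (y) x 5 mm thick, fixed, with the pale silhouette of the wrench (round head towards +y, wide grip towards -y). Origin: centre of the pad at bench level, its top is at z = 5. The wrench's origin belongs at x = 0, y = +18 of this pad, on its top, with the wrench's axes along the pad's (head towards the pad's +y).
- truck: Bystander, not to be moved: a finished truck with two green wheels on its axle, standing beyond the pads on the far part of the bench. About 148 mm along y over the wheels (axle 160), 75 mm deep, 56 mm high. Origin: under its middle at bench level.
- threadlock: Bystander, not to be moved: a small white bottle with a black cap, 40 mm diameter, 85 mm high, upright on the far part of the bench. Origin: centre of its underside.

How it is judged:
At the end, for the whole second after the job is handed in: Each part at rest on its own pad, within 0.1 rad of upright: hanger and wrench within 10 mm (x, y) and 0.2 rad of their silhouettes, the same way round; wheel and spacer within 12 mm of their pads' centres. Truck and bottle never moved over 20 mm (x of hanger in the frame of pad_hanger between -0.025 and -0.005 m and y of hanger in the frame of pad_hanger between -0.01 and 0.01 m and z of hanger in the frame of pad_hanger between 0.002 and 0.008 m and angle between each of hanger, wheel, spacer, wrench's own z axis and vertical below 0.1 rad and linear speed of each of hanger, wheel, spacer, wrench below 0.02 m/s and angular speed of each of hanger, wheel, spacer, wrench below 0.2 rad/s and angle between the y axis of hanger and the y axis of pad_hanger, either way round below 0.2 rad and x of pad_hanger in the frame of hanger above 0 m and horizontal distance between wheel and pad_wheel below 0.012 m and z of wheel in the frame of pad_wheel between 0.002 and 0.008 m and horizontal distance between spacer and pad_spacer below 0.012 m and z of spacer in the frame of pad_spacer between 0.002 and 0.008 m and x of wrench in the frame of pad_wrench between -0.01 and 0.01 m and y of wrench in the frame of pad_wrench between 0.008 and 0.028 m and z of wrench in the frame of pad_wrench between 0.002 and 0.008 m and angle between the y axis of wrench and the y axis of pad_wrench, either way round below 0.2 rad and y of pad_wrench in the frame of wrench below 0 m); the robot touches nothing.
It fails at once if the finished truck is moved by more than 20 mm (distance of truck from where it was at the start of the episode above 0.02 m).
It fails at once if the bottle is moved by more than 20 mm (distance of threadlock from where it was at the start of the episode above 0.02 m).
It also fails if it takes over 115 s, if anything falls off the work surface, if the arm or the gripper's body presses on something with over 40 N, if the wrist force passes 120 N, or if a joint passes its speed limit or range.

## Working session

There is one attempt and no reset: what is moved stays moved. The work goes in short steps, Python scripts to look and compute and a tool call to move; the robot and the scene stay as the last step left them, time stands still between calls to the robot, and variables do not carry over. Pictures are saved under pics/ and viewed, and the job is handed in when it is done.

Besides the shell and the picture viewer there is one more tool, called as a command line: name --argument value ..., lists and objects as JSON in quotes. play_rows: Moves the arm, as the interface text tells. Its arguments: {"type":"object","properties":{"plan":{"type":"array","items":{"type":"object","properties":{"slide":{"type":"array","items":{"type":"number","minimum":-1,"maximum":1}},"roll":{"type":"number","minimum":-1,"maximum":1},"fingers":{"type":"number"}}}},"squeeze":{"type":"number"}},"required":["plan"]}

```bash
ls; mkdir -p pics
python3 - <<'E'
from plant import robot
import cv2
for c in ["scene","side","wrist"]:
    im=robot.read_camera(c); cv2.imwrite(f"pics/a_{c}.png",im[:,:,::-1])
    k=robot.get_calibration(c); print(c,k)
print(robot.read_state())
E
```

```text
pics
scene {'fx': 440.56010550994125, 'fy': 440.56010550994125, 'cx': 322.4913578334799, 'cy': 236.90713212192622, 'R': array([[ 0.8715644 ,  0.49026427,  0.00405589],
       [ 0.27640836, -0.48451715, -0.82996479],
       [-0.40493693,  0.72448884, -0.55780104]]), 't': array([-0.53613509, -0.12495446,  1.15863573])}
side {'fx': 528.342185176606, 'fy': 528.342185176606, 'cx': 320.7368056819396, 'cy': 239.88185411060584, 'R': array([[ 0.99903334, -0.04121673,  0.01528314],
       [-0.017727  , -0.69588592, -0.71793352],
       [ 0.04022619,  0.7169686 , -0.69594388]]), 't': array([-0.59734425,  0.03833401,  1.0924332 ])}
wrist {'fx': 377.6703488710225, 'fy': 377.6703488710225, 'cx': 317.38313279569644, 'cy': 240.68500493773087, 'T_tool_cam': array([[ 1.10674049e-03, -2.99250526e-01,  9.54173935e-01,
        -1.65909503e-01],
       [ 9.99999384e-01,  2.46824030e-04, -1.08248354e-03,
        -5.48948063e-05],
       [ 8.84207144e-05,  9.54174545e-01,  2.99250615e-01,
        -8.32460944e-02],
       [ 0.00000000e+00,  0.00000000e+00,  0.00000000e+00,
         1.00000000e+00]])}
{'t': 0.15, 'q': array([-1.38536989e+00,  1.30978218e-01,  1.48900751e+00, -4.51676796e-06,
        1.52296647e+00, -8.54317785e-02]), 'dq': array([-0.00086088, -0.00221861, -0.00343883,  0.00074793,  0.00016848,
        0.00091848]), 'joint_torque': array([ 4.94008582e-04, -5.60476112e+01, -4.92334628e+01,  7.68330926e-02,
        3.06665164e-02, -1.32761802e-04]), 'tool_pos': array([ 0.16045969, -0.57771466,  0.21784594]), 'orientation': array([ 2.0771093 ,  0.28446717, -2.07726119]), 'force': array([-0.4913535 ,  0.15603331, -0.39771636]), 'wrist_torque': array([ 0.00825254, -0.00043399,  0.01077123]), 'opening': 0.09277228751308055}
```

View pics/a_scene.png

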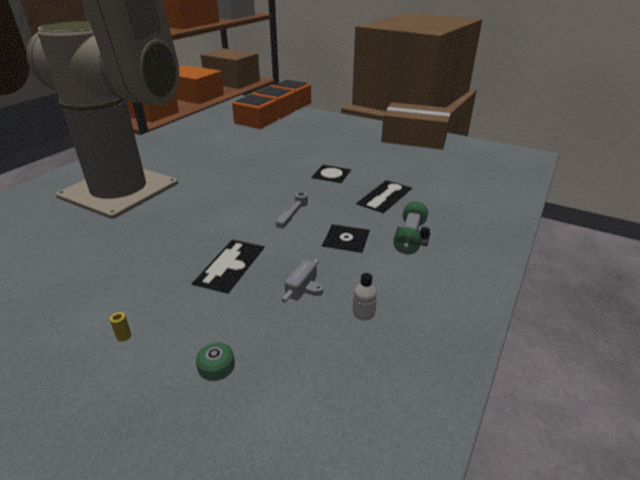

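View pics/a_side.png

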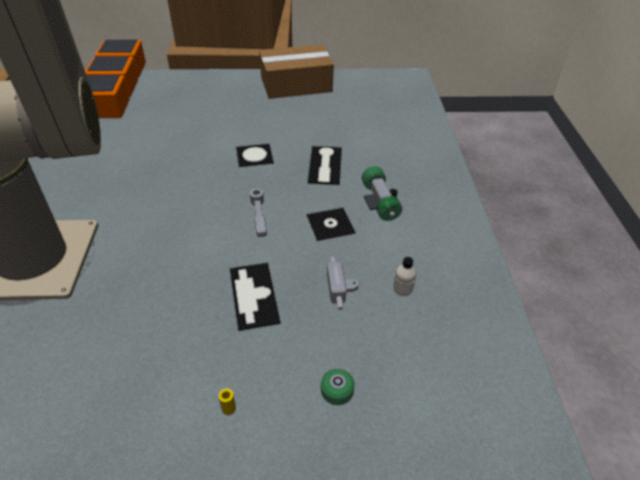

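View pics/a_wrist.png

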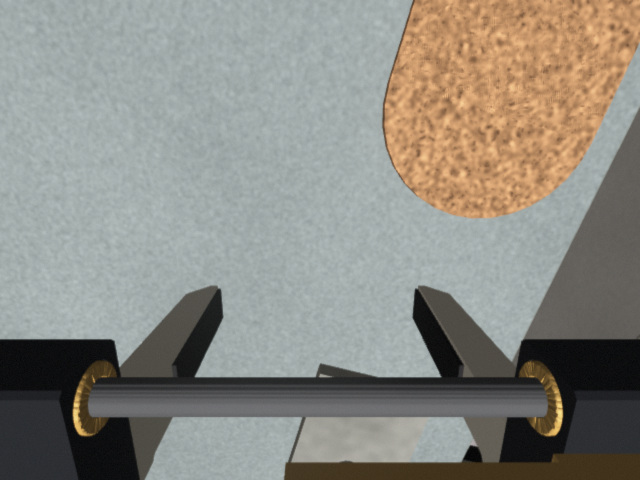

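The scene and side pictures show all four parts, all four pads, the truck (at ~410,225 in scene) and the bottle (365,300). The wrist view shows only bare bench and a cork mat. Next I'll measure positions from the masks.

```bash
cat > h.py <<'E'
import numpy as np, cv2
from plant import robot
from scipy.spatial.transform import Rotation as Ro
def cal(c):
    k=robot.get_calibration(c)
    K=np.array([[k['fx'],0,k['cx']],[0,k['fy'],k['cy']],[0,0,1]])
    if 'R' in k: return K,np.array(k['R']),np.array(k['t'])
    s=robot.read_state(); T=np.eye(4);T[:3,:3]=Ro.from_rotvec(s['orientation']).as_matrix();T[:3,3]=s['tool_pos']
    M=np.linalg.inv(T@np.array(k['T_tool_cam'])); return K,M[:3,:3],M[:3,3]
def px2w(c,uv,z,C=None):
    K,R,t=C or cal(c); uv=np.atleast_2d(np.float64(uv))
    d=np.c_[uv,np.ones(len(uv))]@np.linalg.inv(K).T@R; o=-R.T@t
    return o+d*((z-o[2])/d[:,2])[:,None]
def w2px(c,X,C=None):
    K,R,t=C or cal(c); X=np.atleast_2d(X); p=(X@R.T+t)@K.T; return p[:,:2]/p[:,2:]
E
python3 - <<'E'
from h import *
import pickle
out={}
H=dict(hanger=0.02,wheel=0.017,spacer=.022,wrench=.01,pad_hanger=.005,pad_wheel=.005,pad_spacer=.005,pad_wrench=.005,truck=.028,threadlock=.04)
for c in ["scene","side"]:
    im=robot.read_camera(c); cv2.imwrite(f"pics/b_{c}.png",im[:,:,::-1]); print(c,-cal(c)[1].T@cal(c)[2])
    for n,z in H.items():
        r=robot.regions_of(c,n)
        m=robot.mark_of(c,n)
        out[c,n]=(r,m)
        ws=px2w(c,m[0]['point'],0.0 if not n.startswith('pad') else 0)[0] if m else None
        rr=[(round(x['p'],2),np.round(x['extent']).tolist()) for x in r[:2]]
        s=''
        if r:
            m8=r[0]['region'].astype(np.uint8)
            cs,_=cv2.findContours(m8,cv2.RETR_EXTERNAL,cv2.CHAIN_APPROX_NONE)
            cc=max(cs,key=cv2.contourArea)[:,0,:]
            w=px2w(c,cc,z)[:,:2].astype(np.float32)
            R=cv2.minAreaRect(w); s=str((np.round(R[0],4).tolist(),np.round(R[1],3).tolist(),round(R[2],1)))
        print(n,rr,'mark',None if ws is None else np.round(ws,4),round(m[0]['p'],2) if m else '',s)
pickle.dump(out,open('det.pkl','wb'))
E
```

```text
scene [ 0.97098911 -0.63711335  0.54475492]
hanger [(0.95, [302.0, 280.0, 40.0, 46.0])] mark [ 0.6231 -0.0927  0.    ] 0.73 ([0.6225, -0.097], [0.074, 0.114], 35.8)
wheel [] mark [ 0.6154 -0.3212  0.    ] 0.86 
spacer [(0.64, [329.0, 172.0, 34.0, 20.0]), (0.63, [120.0, 327.0, 22.0, 28.0])] mark [ 0.4359 -0.3519  0.    ] 0.74 ([0.4582, 0.3265], [0.088, 0.104], 11.0)
wrench [(0.71, [295.0, 210.0, 31.0, 38.0])] mark [0.4551 0.1516 0.    ] 0.63 ([0.461, 0.1314], [0.042, 0.179], 12.4)
pad_hanger [(0.84, [227.0, 266.0, 72.0, 53.0])] mark [ 0.4678 -0.1143  0.    ] 0.62 ([0.4649, -0.1127], [0.081, 0.162], 9.6)
pad_wheel [(0.61, [329.0, 174.0, 36.0, 20.0])] mark [0.4405 0.3545 0.    ] 0.87 ([0.4423, 0.357], [0.091, 0.097], 9.7)
pad_spacer [(0.68, [345.0, 240.0, 46.0, 26.0])] mark [0.6247 0.0804 0.    ] 0.81 ([0.6247, 0.0904], [0.087, 0.091], 14.5)
pad_wrench [(0.81, [383.0, 197.0, 56.0, 30.0])] mark [0.6196 0.321  0.    ] 0.76 ([0.6238, 0.3116], [0.164, 0.083], 84.8)
truck [(0.69, [412.0, 226.0, 36.0, 53.0])] mark [0.7517 0.1719 0.    ] 0.94 ([0.745, 0.1749], [0.071, 0.219], 15.0)
threadlock 
[... 708 characters left out ...]
-0.1118  0.    ] 0.95 ([0.462, -0.1127], [0.082, 0.161], 10.6)
pad_wheel [(0.91, [256.0, 156.0, 39.0, 24.0])] mark [0.44   0.3651 0.    ] 0.74 ([0.44, 0.3552], [0.087, 0.095], 9.6)
pad_spacer [(0.74, [331.0, 223.0, 44.0, 32.0])] mark [0.6333 0.0957 0.    ] 0.58 ([0.6221, 0.0884], [0.09, 0.091], 14.3)
pad_wrench [(0.69, [322.0, 164.0, 34.0, 40.0])] mark [0.6132 0.3178 0.    ] 0.71 ([0.6215, 0.3106], [0.163, 0.081], 83.9)
truck [(0.93, [381.0, 195.0, 46.0, 57.0])] mark [0.741  0.1578 0.    ] 0.7 ([0.7414, 0.1672], [0.081, 0.202], 2.0)
threadlock [(0.68, [406.0, 276.0, 23.0, 37.0]), (0.59, [259.0, 211.0, 21.0, 46.0])] mark [ 0.7547 -0.1075  0.    ] 0.89 ([0.7545, -0.1024], [0.105, 0.042], 80.3)
```

```bash
cat >> h.py <<'E'
def st():
    s=robot.read_state(); R=Ro.from_rotvec(s['orientation']).as_matrix()
    print('t',round(s['t'],2),'pos',np.round(s['tool_pos'],4),'xax',np.round(R[:,0],3),'jaw yaw',round(np.degrees(np.arctan2(R[1,1],R[0,1])),2),'q',np.round(s['q'],2),'F',np.round(s['force'],1),'open',round(s['opening'],4)); return s
E
python3 -c "
from h import *
s=st(); print(w2px('wrist',s['tool_pos'])); print(px2w('wrist',[[0,0],[639,0],[320,240],[0,280],[639,280]],0))"
```

```text
t 2.25 pos [ 0.1605 -0.5781  0.2186] xax [ 0.  0. -1.] jaw yaw -74.49 q [-1.39  0.13  1.49  0.    1.52 -0.09] F [-0.6  0.4 -1.2] open 0.0932
[[317.89020482 302.07680042]]
[[ 0.26510993 -0.25542789  0.        ]
 [ 0.41688813 -0.80307106  0.        ]
 [ 0.12588197 -0.59012833  0.        ]
 [-0.01326739 -0.26214027  0.        ]
 [ 0.17552625 -0.94124786  0.        ]]
```

play_rows --plan '[{"slide": [0.83, 0.69, 0], "roll": 0.96, "fingers": 1}, {"slide": [0.83, 0.69, 0], "roll": 0.96, "fingers": 1}, {"slide": [0.83, 0.69, 0], "roll": 0.96, "fingers": 1}, {"slide": [0.83, 0.69, 0], "roll": 0.96, "fingers": 1}, {"slide": [0.83, 0.69, 0], "roll": 0.96, "fingers": 1}, {"slide": [0.83, 0.69, 0], "roll": 0.96, "fingers": 1}, {"slide": [0.83, 0.69, 0], "roll": 0.96, "fingers": 1}, {"slide": [0.83, 0.69, 0], "roll": 0.96, "fingers": 1}, {"slide": [0.83, 0.69, 0], "roll": 0.96, "fingers": 1}, {"slide": [0.83, 0.69, 0], "roll": 0.96, "fingers": 1}, {"slide": [0.83, 0.69, 0], "roll": 0.96, "fingers": 1}, {"slide": [0, 0, 0], "roll": 0, "fingers": 1}]'

```text
t: 3.75
tool_pos: [0.4357, -0.3491, 0.2187]
orientation: [1.077, 1.288, -1.077]
force: [-0.1, -0.6, -0.2]
opening: 0.0926
```

Run:
```python
from h import *
s=st(); im=robot.read_camera('wrist'); cv2.imwrite('pics/c1.png',im[:,:,::-1])
print(robot.mark_of('wrist','spacer')); r=robot.regions_of('wrist','spacer'); print([(x['p'],x['extent']) for x in r])
print(w2px('wrist',[[.433,-.35,0],[.433,-.35,.045]]))
```

```text
t 3.75 pos [ 0.4357 -0.3491  0.2187] xax [ 0.  0. -1.] jaw yaw 10.2 q [-0.77  0.02  1.61  0.    1.52 -0.95] F [-0.1 -0.6 -0.2] open 0.0926
[{'point': [313.0, 210.2], 'p': 0.93}]
[(0.59, [314.6, 213.4, 24.9, 33.8]), (0.53, [496.6, 217.9, 63.0, 60.2])]
[[317.40390007 206.39038123]
 [317.34583924 216.67790318]]
```

View pics/c1.png

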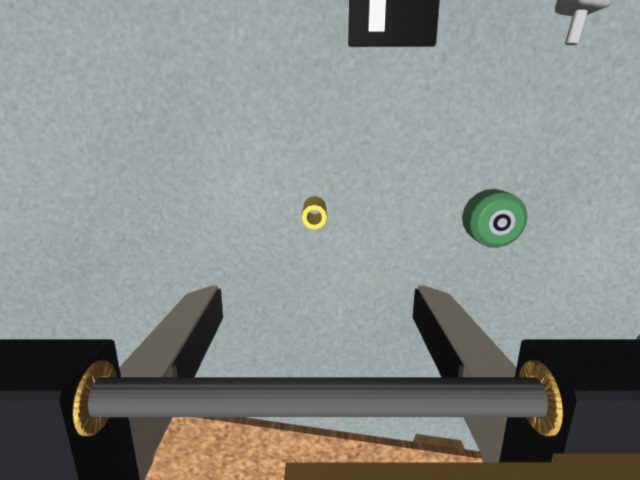

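The wrist view shows the spacer ring at about (314,217) and the wheel with its bearing at (502,222). I'll compute both positions.

Run:
```python
from h import *
im=cv2.imread('pics/c1.png'); hsv=cv2.cvtColor(im,cv2.COLOR_BGR2HSV)
C=cal('wrist')
def big(m):
    n,l,s,c=cv2.connectedComponentsWithStats(m.astype(np.uint8)); i=1+np.argmax(s[1:,4]); return l==i,s[i]
m,s=big((hsv[...,0]>22)&(hsv[...,0]<36)&(hsv[...,1]>150)&(hsv[...,2]>160)); print(s)
pts=np.argwhere(m)[:,::-1].astype(np.float32); (c,r)=cv2.minEnclosingCircle(pts); print('spacer',c,r,px2w('wrist',c,.045,C))
m,s=big((hsv[...,0]>45)&(hsv[...,0]<90)&(hsv[...,1]>80)&(im[...,1]>60)); print(s)
m2=(im.min(2)>140)&(np.hypot(*(np.indices(m.shape).transpose(1,2,0)[...,::-1]-[502,222]).transpose(2,0,1))<16)
pts=np.argwhere(m2)[:,::-1].astype(np.float32);(c,r)=cv2.minEnclosingCircle(pts); print('wheel',c,r,px2w('wrist',c,.034,C))
```

```text
[306 212   4  12  13]
spacer (308.5, 217.5) 5.522780418395996 [[ 0.42508242 -0.35217466  0.045     ]]
[ 463  190   64   57 2206]
wheel (501.6803283691406, 221.9098358154297) 13.663939476013184 [[ 0.60805415 -0.32736925  0.034     ]]
```

play_rows --plan '[{"slide": [-0.15, -0.05, -0.85], "fingers": 1}, {"slide": [0, 0, -0.85], "fingers": 1}, {"slide": [0, 0, -0.85], "fingers": 1}, {"slide": [0, 0, -0.85], "fingers": 1}, {"slide": [0, 0, -0.85], "fingers": 1}, {"slide": [0, 0, -0.85], "fingers": 1}, {"slide": [0, 0, -0.85], "fingers": 1}, {"slide": [0, 0, -0.8], "fingers": 1}, {"slide": [0, 0, 0], "fingers": 1}]'

```text
$.plan[0]: bad value
```

Run:
```python
from h import *
s=st(); im=robot.read_camera('wrist'); cv2.imwrite('pics/c2.png',im[:,:,::-1])
```

```text
t 3.9 pos [ 0.4339 -0.3508  0.2186] xax [-0. -0. -1.] jaw yaw 9.89 q [-0.77  0.02  1.61 -0.    1.52 -0.94] F [-0.7 -0.1  0.2] open 0.0933
```

View pics/c2.png

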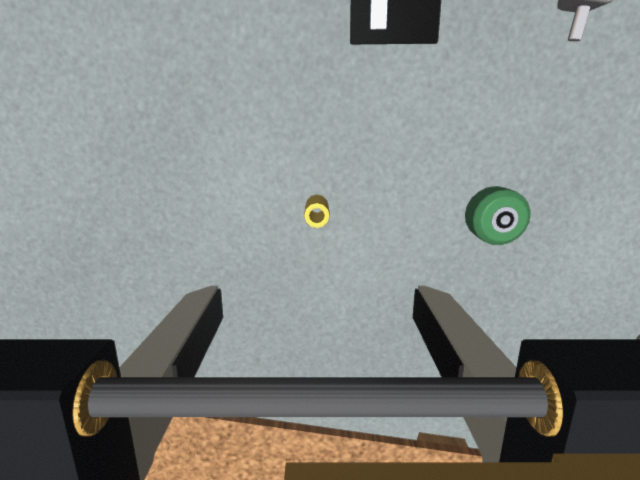

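The move was refused because "roll" was missing. In the new picture the ring is at (317,215.5), so I'll recompute.

Run:
```python
from h import *
s=st();C=cal('wrist')
print(px2w('wrist',[316.9,215.5],.045,C),px2w('wrist',[505,220],.034,C))
```

```text
t 3.95 pos [ 0.4338 -0.351   0.2186] xax [-0. -0. -1.] jaw yaw 9.87 q [-0.77  0.02  1.61 -0.    1.52 -0.94] F [ 0.1  0.3 -0.8] open 0.093
[[ 0.43230591 -0.34917022  0.045     ]] [[ 0.61051966 -0.32527822  0.034     ]]
```

play_rows --plan '[{"slide": [-0.05, 0.05, -0.85], "roll": 0, "fingers": 1}, {"slide": [0, 0, -0.85], "roll": 0, "fingers": 1}, {"slide": [0, 0, -0.85], "roll": 0, "fingers": 1}, {"slide": [0, 0, -0.85], "roll": 0, "fingers": 1}, {"slide": [0, 0, -0.85], "roll": 0, "fingers": 1}, {"slide": [0, 0, -0.85], "roll": 0, "fingers": 1}, {"slide": [0, 0, -0.85], "roll": 0, "fingers": 1}, {"slide": [0, 0, -0.8], "roll": 0, "fingers": 1}, {"slide": [0, 0, 0], "roll": 0, "fingers": 1}]'

```text
t: 5.08
tool_pos: [0.4307, -0.3483, 0.014]
orientation: [1.082, 1.29, -1.082]
force: [0.3, -0.7, 0.1]
opening: 0.0931
```

Run:
```python
from h import *
s=st(); im=robot.read_camera('wrist'); cv2.imwrite('pics/c3.png',im[:,:,::-1])
```

```text
t 5.08 pos [ 0.4307 -0.3483  0.014 ] xax [-0.003  0.003 -1.   ] jaw yaw 9.87 q [-0.77  0.21  1.79 -0.    1.14 -0.94] F [ 0.3 -0.7  0.1] open 0.0931
```

View pics/c3.png

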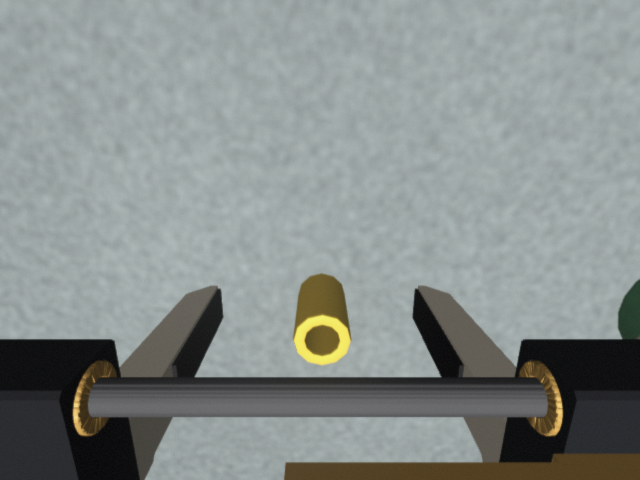

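The spacer is centred between the jaws, at (322,340). Closing now.

play_rows --plan '[{"slide": [0, 0, 0], "roll": 0, "fingers": -1}, {"slide": [0, 0, 0], "roll": 0, "fingers": -1}, {"slide": [0, 0, 0], "roll": 0, "fingers": -1}, {"slide": [0, 0, 0], "roll": 0, "fingers": -1}, {"slide": [0, 0, 0], "roll": 0, "fingers": -1}, {"slide": [0, 0, 0], "roll": 0, "fingers": -1}]' --squeeze 12

```text
t: 5.88
tool_pos: [0.4329, -0.3489, 0.0161]
orientation: [1.08, 1.287, -1.08]
force: [-0.7, -0.6, 0.7]
opening: 0.0376
```

Run:
```python
from h import *
s=st(); im=robot.read_camera('wrist'); C=cal('wrist')
hsv=cv2.cvtColor(im,cv2.COLOR_RGB2HSV)
cv2.imwrite('pics/c4.png',im[:,:,::-1])
```

```text
t 5.88 pos [ 0.4329 -0.3489  0.0161] xax [-0.  0. -1.] jaw yaw 10.0 q [-0.77  0.21  1.79 -0.    1.14 -0.95] F [-0.7 -0.6  0.7] open 0.0376
```

View pics/c4.png

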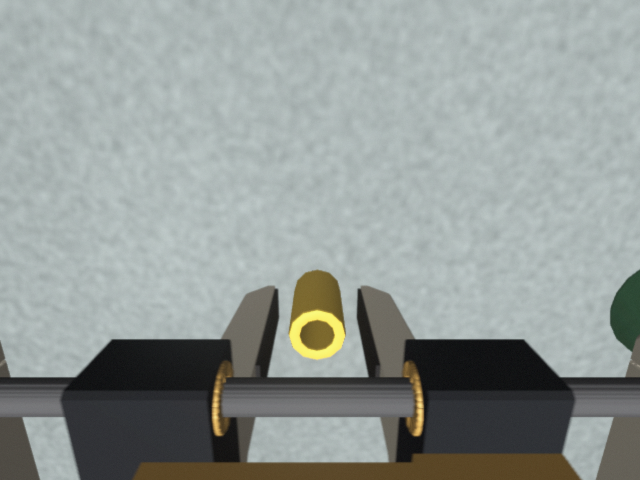

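play_rows --plan '[{"slide": [0, 0, 0], "roll": 0, "fingers": -1}, {"slide": [0, 0, 0], "roll": 0, "fingers": -1}, {"slide": [0, 0, 0], "roll": 0, "fingers": -1}, {"slide": [0, 0, 0], "roll": 0, "fingers": -1}]'

```text
t: 6.42
tool_pos: [0.4329, -0.3489, 0.0161]
orientation: [1.08, 1.287, -1.08]
force: [0.9, -0.2, -0.0]
opening: 0.0243
```

Run:
```python
from h import *
s=st(); print(px2w('wrist',[317.2,335],.045))
```

```text
t 6.42 pos [ 0.4329 -0.3489  0.0161] xax [-0.  0. -1.] jaw yaw 9.99 q [-0.77  0.21  1.79 -0.    1.14 -0.95] F [ 0.9 -0.2 -0. ] open 0.0243
[[ 0.43231183 -0.3488073   0.045     ]]
```

Spacer gripped at 24.3 mm and centred. Lifting and carrying it to pad_spacer.

play_rows --plan '[{"slide": [0, 0, 0.5], "roll": 0, "fingers": -1}, {"slide": [0, 0, 1], "roll": 0, "fingers": -1}, {"slide": [0, 0.2, 1], "roll": 0, "fingers": -1}, {"slide": [0.4, 0.8, 1], "roll": 0, "fingers": -1}, {"slide": [0.42, 0.97, 1], "roll": 0, "fingers": -1}, {"slide": [0.42, 0.97, 0], "roll": 0, "fingers": -1}, {"slide": [0.42, 0.97, 0], "roll": 0, "fingers": -1}, {"slide": [0.42, 0.97, 0], "roll": 0, "fingers": -1}, {"slide": [0.42, 0.97, 0], "roll": 0, "fingers": -1}, {"slide": [0.42, 0.97, 0], "roll": 0, "fingers": -1}, {"slide": [0.42, 0.97, 0], "roll": 0, "fingers": -1}, {"slide": [0.42, 0.97, 0], "roll": 0, "fingers": -1}, {"slide": [0.42, 0.97, 0], "roll": 0, "fingers": -1}, {"slide": [0.42, 0.97, 0], "roll": 0, "fingers": -1}, {"slide": [0.42, 0.97, 0], "roll": 0, "fingers": -1}, {"slide": [0.42, 0.97, 0], "roll": 0, "fingers": -1}, {"slide": [0.42, 0.97, 0], "roll": 0, "fingers": -1}, {"slide": [0.42, 0.97, 0], "roll": 0, "fingers": -1}, {"slide": [0.2, 0.6, 0], "roll": 0, "fingers": -1}, {"slide": [0, 0, 0], "roll": 0, "fingers": -1}]'

```text
t: 8.93
tool_pos: [0.6274, 0.1074, 0.1516]
orientation: [1.079, 1.287, -1.078]
force: [-0.3, 0.1, -1.0]
opening: 0.024
```

play_rows --plan '[{"slide": [0, 0, 0], "roll": 0, "fingers": -1}, {"slide": [0, 0, 0], "roll": 0, "fingers": -1}]'

```text
t: 9.18
tool_pos: [0.6271, 0.1054, 0.1512]
orientation: [1.08, 1.286, -1.081]
force: [-0.0, 0.2, -0.3]
opening: 0.0242
```

Run:
```python
from h import *
s=st(); im=robot.read_camera('wrist'); cv2.imwrite('pics/d1.png',im[:,:,::-1])
for n in ['pad_spacer','wrench','hanger','pad_hanger','pad_wrench','pad_wheel']:
    m=robot.mark_of('wrist',n)
    for x in m[:1]: print(n,round(x['p'],2),x['point'],px2w('wrist',x['point'],0 if 'pad' not in n else .005))
```

```text
t 9.18 pos [0.6271 0.1054 0.1512] xax [-0. -0. -1.] jaw yaw 9.93 q [ 0.09  0.26  1.46 -0.    1.42 -0.09] F [-0.   0.2 -0.3] open 0.0242
pad_spacer 0.74 [309.6, 235.9] [[0.62159673 0.09510502 0.005     ]]
wrench 0.57 [121.7, 152.7] [[0.4580672 0.1373109 0.       ]]
hanger 0.68 [279.6, 409.9] [[ 0.62257884 -0.09446523  0.        ]]
```

View pics/d1.png

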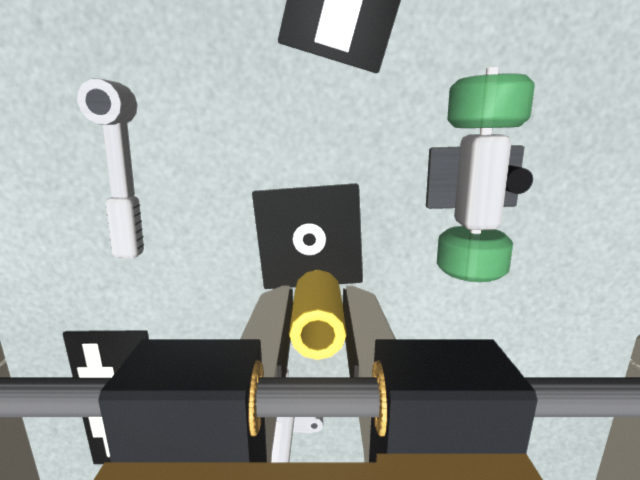

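The pad's ring is at (309,240), and the spacer's held end is still centred. The wrench is visible, with its head at (101,101) and the grip end at (127,255).

Run:
```python
from h import *
im=cv2.imread('pics/d1.png'); C=cal('wrist'); st()
g=im.min(2); 
sub=(g>170); sub[:, :285]=0; sub[:,335:]=0; sub[:215]=0; sub[262:]=0
p=np.argwhere(sub)[:,::-1].astype(np.float32); c,r=cv2.minEnclosingCircle(p); print(c,r,px2w('wrist',c,.005,C), px2w('wrist',c+np.array([[r,0]]),.005,C))
print('head',px2w('wrist',[99.5,101.5],.028,C),'griptop end',px2w('wrist',[[127,255],[110,200],[137,198],[116,125],[121,196]],.02,C))
# shank edges at z .016: sample rows
print('tcp under', w2px('wrist',[[.6271,.1054,.005]],C))
```

```text
t 9.53 pos [0.6273 0.1063 0.1512] xax [-0.  0. -1.] jaw yaw 9.98 q [ 0.09  0.27  1.46  0.    1.42 -0.09] F [-0.1 -0.8  0.4] open 0.024
(308.86810302734375, 238.8970947265625) 16.390050888061523 [[0.6215055 0.0930379 0.005    ]] [[0.63545567 0.09549507 0.005     ]]
head [[0.45526725 0.17589209 0.028     ]] griptop end [[0.47400784 0.057462   0.02      ]
 [0.45946839 0.10210966 0.02      ]
 [0.48062923 0.10747356 0.02      ]
 [0.46321764 0.16083702 0.02      ]
 [0.46804468 0.1068915  0.02      ]]
tcp under [[317.72476949 226.37399807]]
```

play_rows --plan '[{"slide": [-0.18, -0.49, 0], "roll": 0, "fingers": -1}, {"slide": [0, 0, -0.8], "roll": 0, "fingers": -1}, {"slide": [0, 0, -1], "roll": 0, "fingers": -1}, {"slide": [0, 0, -1], "roll": 0, "fingers": -1}, {"slide": [0, 0, -0.8], "roll": 0, "fingers": -1}, {"slide": [0, 0, -0.4], "roll": 0, "fingers": -1}, {"slide": [0, 0, -0.2], "roll": 0, "fingers": -1}, {"slide": [0, 0, 0], "roll": 0, "fingers": -1}, {"slide": [0, 0, 0], "roll": 0, "fingers": -1}, {"slide": [0, 0, -0.1], "roll": 0, "fingers": -1}, {"slide": [0, 0, 0], "roll": 0, "fingers": -1}]'

```text
t: 10.9
tool_pos: [0.6219, 0.0918, 0.0222]
orientation: [1.08, 1.287, -1.08]
force: [-0.3, 0.1, -0.0]
opening: 0.0241
```

Run:
```python
from h import *
st()
```

```text
t 10.9 pos [0.6219 0.0918 0.0222] xax [ 0.  0. -1.] jaw yaw 10.0 q [ 0.07  0.37  1.57  0.    1.19 -0.11] F [-0.3  0.1 -0. ] open 0.0241
```

play_rows --plan '[{"slide": [0, 0, -0.03], "roll": 0, "fingers": -1}, {"slide": [0, 0, 0], "roll": 0, "fingers": -1}, {"slide": [0, 0, 0], "roll": 0, "fingers": -0.3}, {"slide": [0, 0, 0], "roll": 0, "fingers": 0}, {"slide": [0, 0, 0], "roll": 0, "fingers": 0.3}, {"slide": [0, 0, 0], "roll": 0, "fingers": 0.5}, {"slide": [0, 0, 0], "roll": 0, "fingers": 0.5}, {"slide": [0, 0, 0.5], "roll": 0, "fingers": 0.7}, {"slide": [0, 0, 1], "roll": 0, "fingers": 1}, {"slide": [0, 0, 1], "roll": 0, "fingers": 1}, {"slide": [0, 0, 1], "roll": 0, "fingers": 1}, {"slide": [0, 0, 1], "roll": 0, "fingers": 1}, {"slide": [0, 0, 1], "roll": 0, "fingers": 1}, {"slide": [0, 0, 0], "roll": 0, "fingers": 1}, {"slide": [0, 0, 0], "roll": 0, "fingers": 1}]'

```text
t: 12.78
tool_pos: [0.6217, 0.0917, 0.186]
orientation: [1.08, 1.287, -1.08]
force: [0.6, -0.6, -0.6]
opening: 0.093
```

Run:
```python
from h import *
st(); im=robot.read_camera('wrist'); cv2.imwrite('pics/d2.png',im[:,:,::-1])
```

```text
t 12.78 pos [0.6217 0.0917 0.186 ] xax [-0. -0. -1.] jaw yaw 10.0 q [ 0.06  0.22  1.44 -0.    1.47 -0.11] F [ 0.6 -0.6 -0.6] open 0.093
```

View pics/d2.png

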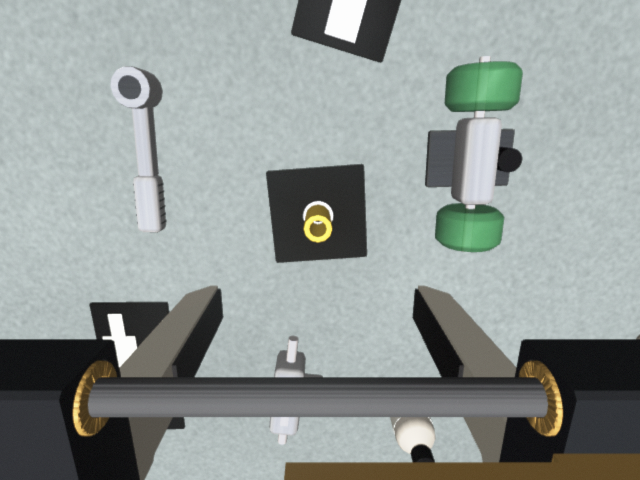

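The spacer stands on its ring. Measuring the wrench again, with its head at (131,87) and its grip end at (151,232).

Run:
```python
from h import *
C=cal('wrist'); st()
h=px2w('wrist',[130.5,87.5],.028,C)[0]; e=px2w('wrist',[151.5,232],.012,C)[0]
d=(h-e)[:2]; print(h,e,np.linalg.norm(d),np.degrees(np.arctan2(-d[0],d[1])), h[:2]-.036*d/np.linalg.norm(d))
print('sh',px2w('wrist',[[132.5,110],[150,108],[138,176],[157,174]],.014,C))
```

```text
t 12.82 pos [0.6212 0.0917 0.1851] xax [-0.002 -0.    -1.   ] jaw yaw 10.0 q [ 0.06  0.22  1.45 -0.    1.47 -0.11] F [-0.7 -0.7  0.2] open 0.093
[0.45458927 0.17465708 0.028     ] [0.46997225 0.05120195 0.012     ] 0.12440982811318427 7.102665583641911 [0.45904058 0.13893333]
sh [[0.4501675  0.15712018 0.014     ]
 [0.46467203 0.16129344 0.014     ]
 [0.45664304 0.10196896 0.014     ]
 [0.47319707 0.10668176 0.014     ]]
```

play_rows --plan '[{"slide": [-0.9, 0.26, 0], "roll": -0.25, "fingers": 1}, {"slide": [-0.9, 0.26, 0], "roll": 0, "fingers": 1}, {"slide": [-0.9, 0.26, 0], "roll": 0, "fingers": 1}, {"slide": [-0.9, 0.26, -0.3], "roll": 0, "fingers": 1}, {"slide": [-0.9, 0.26, -0.5], "roll": 0, "fingers": 1}, {"slide": [-0.9, 0.26, -0.5], "roll": 0, "fingers": 1}, {"slide": [0, 0, 0], "roll": 0, "fingers": 1}, {"slide": [0, 0, 0], "roll": 0, "fingers": 1}, {"slide": [0, 0, 0], "roll": 0, "fingers": 1}]'

```text
t: 13.95
tool_pos: [0.4609, 0.1384, 0.1477]
orientation: [1.106, 1.271, -1.105]
force: [-0.3, -0.6, 0.1]
opening: 0.0931
```

Run:
```python
from h import *
st(); im=robot.read_camera('wrist'); cv2.imwrite('pics/e1.png',im[:,:,::-1]); st()
r=robot.regions_of('wrist','wrench'); print([(x['p'],x['extent']) for x in r]); print(robot.mark_of('wrist','wrench'))
```

```text
t 13.95 pos [0.4609 0.1384 0.1477] xax [ 0.001 -0.    -1.   ] jaw yaw 7.97 q [ 0.19 -0.15  1.9  -0.    1.39  0.05] F [-0.3 -0.6  0.1] open 0.0931
t 14.0 pos [0.4609 0.1384 0.1477] xax [ 0.001  0.    -1.   ] jaw yaw 7.97 q [ 0.19 -0.15  1.9  -0.    1.39  0.05] F [0.2 1.8 0.1] open 0.0927
[(0.73, [316.6, 243.9, 42.2, 165.9])]
[{'point': [314.7, 222.4], 'p': 0.71}]
```

View pics/e1.png

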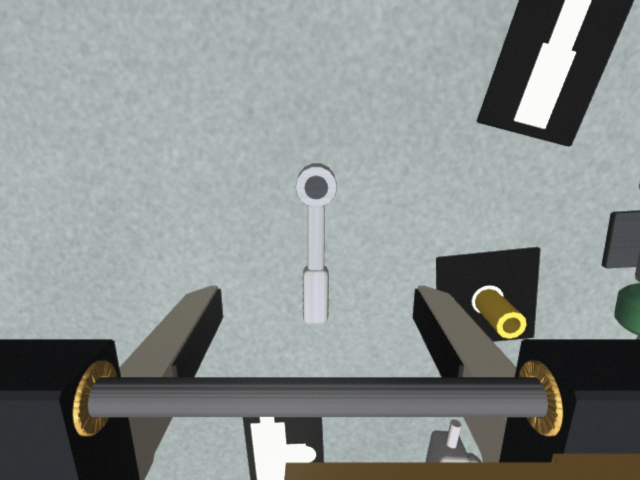

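Run:
```python
from h import *
C=cal('wrist'); st()
h=px2w('wrist',[316,185.5],.028,C)[0]; e=px2w('wrist',[315.3,322],.012,C)[0]
d=(h-e)[:2]; print(h,e,np.linalg.norm(d),np.degrees(np.arctan2(-d[0],d[1])), h[:2]-.036*d/np.linalg.norm(d))
p=px2w('wrist',[[478,122],[570,146],[518,0]],.005,C);print(p); 
for a,b in((0,1),(0,2)):
  v=p[b]-p[a]; print(np.degrees(np.arctan2(v[1],v[0])),np.linalg.norm(v))
```

```text
t 14.1 pos [0.4606 0.1384 0.1476] xax [ 0.001  0.    -1.   ] jaw yaw 7.96 q [ 0.19 -0.15  1.9  -0.    1.39  0.05] F [ 0.8 -0.6 -0.2] open 0.0931
[0.45370901 0.17619027 0.028     ] [0.47021784 0.05217243 0.012     ] 0.12511180736993016 7.582442081770239 [0.45845931 0.14050505]
[[0.5723155  0.23914852 0.005     ]
 [0.64938872 0.23158315 0.005     ]
 [0.57866874 0.3239059  0.005     ]]
-5.606091352386993 0.07744363401476173
85.71324247929117 0.08499515670540268
```

play_rows --plan '[{"slide": [-0.05, 0.05, -0.5], "roll": 0, "fingers": 1}, {"slide": [0, 0, -1], "roll": 0, "fingers": 1}, {"slide": [0, 0, -1], "roll": 0, "fingers": 1}, {"slide": [0, 0, -1], "roll": 0, "fingers": 1}, {"slide": [0, 0, -0.7], "roll": 0, "fingers": 0.5}, {"slide": [0, 0, -0.4], "roll": 0, "fingers": 0}, {"slide": [0, 0, -0.15], "roll": 0, "fingers": -0.4}, {"slide": [0, 0, 0], "roll": 0, "fingers": -0.4}, {"slide": [0, 0, 0], "roll": 0, "fingers": -0.5}, {"slide": [0, 0, 0], "roll": 0, "fingers": -1}, {"slide": [0, 0, 0], "roll": 0, "fingers": -1}, {"slide": [0, 0, 0], "roll": 0, "fingers": -1}, {"slide": [0, 0, 0], "roll": 0, "fingers": -1}, {"slide": [0, 0, 0], "roll": 0, "fingers": -1}]' --squeeze 30

```text
t: 15.85
tool_pos: [0.4586, 0.1401, 0.0049]
orientation: [1.106, 1.272, -1.106]
force: [-0.1, -0.5, 1.0]
opening: 0.0138
```

Run:
```python
from h import *
st(); im=robot.read_camera('wrist'); cv2.imwrite('pics/e2.png',im[:,:,::-1])
```

```text
t 15.85 pos [0.4586 0.1401 0.0049] xax [ 0.  0. -1.] jaw yaw 7.99 q [ 0.19  0.03  2.01 -0.    1.1   0.05] F [-0.1 -0.5  1. ] open 0.0138
```

View pics/e2.png

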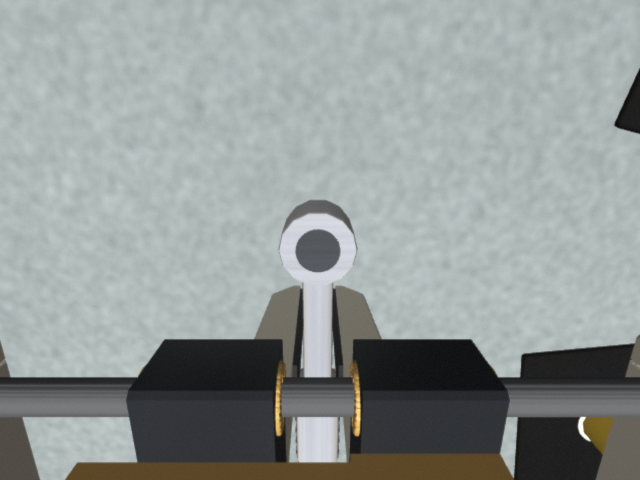

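Gripped at 13.8 mm, aligned. Lifting, then hovering short of the wrench pad to refine its pose.

play_rows --plan '[{"slide": [0, 0, 0.5], "roll": 0, "fingers": -1}, {"slide": [0, 0, 1], "roll": 0, "fingers": -1}, {"slide": [0, 0, 1], "roll": 0, "fingers": -1}, {"slide": [0, 0, 1], "roll": 0, "fingers": -1}, {"slide": [0.4, 0.2, 1], "roll": -0.2, "fingers": -1}, {"slide": [0.8, 0.5, 0.5], "roll": -0.3, "fingers": -1}, {"slide": [0.8, 0.5, 0], "roll": -0.3, "fingers": -1}, {"slide": [0.8, 0.5, 0], "roll": -0.3, "fingers": -1}, {"slide": [0.8, 0.5, 0], "roll": -0.3, "fingers": -1}, {"slide": [0.8, 0.5, 0], "roll": -0.3, "fingers": -1}, {"slide": [0.8, 0.5, 0], "roll": 0, "fingers": -1}, {"slide": [0.4, 0.4, 0], "roll": 0, "fingers": -1}, {"slide": [0, 0, 0], "roll": 0, "fingers": -1}, {"slide": [0, 0, 0], "roll": 0, "fingers": -1}, {"slide": [0, 0, 0], "roll": 0, "fingers": -1}, {"slide": [0, 0, 0], "roll": 0, "fingers": -1}]'

```text
t: 17.9
tool_pos: [0.6262, 0.2477, 0.155]
orientation: [1.281, 1.161, -1.281]
force: [-0.4, 0.1, -3.1]
opening: 0.014
```

Run:
```python
from h import *
st(); im=robot.read_camera('wrist'); cv2.imwrite('pics/e3.png',im[:,:,::-1]); st()
```

```text
t 17.9 pos [0.6262 0.2477 0.155 ] xax [ 0.  0. -1.] jaw yaw -5.62 q [ 0.3   0.36  1.34 -0.    1.44  0.4 ] F [-0.4  0.1 -3.1] open 0.014
t 17.95 pos [0.6262 0.2478 0.155 ] xax [ 0. -0. -1.] jaw yaw -5.62 q [ 0.3   0.36  1.34 -0.    1.44  0.4 ] F [ 0.9  0.3 -2.9] open 0.0138
```

View pics/e3.png

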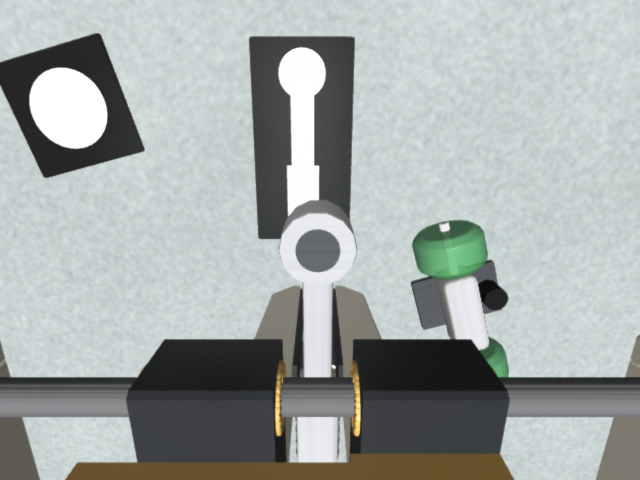

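The pad corners are near (250,37), (354,37), (349,239) and (259,239), and the held head is at (318,250). The wheel pad disc is at (68,108).

Run:
```python
from h import *
C=cal('wrist'); im=cv2.imread('pics/e3.png')
def padfit(roi):
    m=np.zeros(im.shape[:2],np.uint8); x0,y0,x1,y1=roi
    m[y0:y1,x0:x1]=(im[y0:y1,x0:x1].max(2)<75)
    cs,_=cv2.findContours(m,cv2.RETR_EXTERNAL,cv2.CHAIN_APPROX_NONE); c=max(cs,key=cv2.contourArea)[:,0]
    w=px2w('wrist',c,.005,C)[:,:2].astype(np.float32); return cv2.minAreaRect(w)
print('wrenchpad',padfit((240,25,365,200)), 'full',padfit((240,25,365,245)),'wheelpad',padfit((0,25,160,190)))
p=px2w('wrist',[[250,37],[354,37],[349,239],[259,239]],.005,C)[:,:2]; print(p.round(4),p.mean(0))
u=p[0]-p[3]; v=p[1]-p[2]; w=p[1]-p[0]; print(np.degrees([np.arctan2(-u[0],u[1]),np.arctan2(-v[0],v[1]),np.arctan2(w[1],w[0])]))
print('silh head',px2w('wrist',[302,73],.005,C),'held head',px2w('wrist',[318,250],.028-.0049+.155,C), 'wheel disc',px2w('wrist',[68,108],.005,C))
```

```text
wrenchpad ((0.6217175126075745, 0.33207815885543823), (0.12310399860143661, 0.07800373435020447), 84.31636047363281) full ((0.620044469833374, 0.3153529465198517), (0.15672948956489563, 0.0780039057135582), 84.309326171875) wheelpad ((0.44008326530456543, 0.3606564998626709), (0.08955331891775131, 0.08870602399110794), 8.853584289550781)
[[0.5895 0.3971]
 [0.6671 0.3894]
 [0.6517 0.2317]
 [0.5734 0.2394]] [0.62041235 0.31441025]
[-5.82307491 -5.5521751  -5.6359973 ]
silh head [[0.62553489 0.36856406 0.005     ]] held head [[0.6293915  0.28271854 0.1781    ]] wheel disc [[0.43875039 0.36141757 0.005     ]]
```

play_rows --plan '[{"slide": [0, 0.6, 0], "roll": 0, "fingers": -1}, {"slide": [-0.1, 0.9, 0], "roll": 0, "fingers": -1}, {"slide": [0, 0.9, 0], "roll": 0, "fingers": -1}, {"slide": [0, 0.43, -0.4], "roll": 0, "fingers": -1}, {"slide": [0, 0, -1], "roll": 0, "fingers": -1}, {"slide": [0, 0, -1], "roll": 0, "fingers": -1}, {"slide": [0, 0, -1], "roll": 0, "fingers": -1}, {"slide": [0, 0, -0.6], "roll": 0, "fingers": -1}, {"slide": [0, 0, -0.3], "roll": 0, "fingers": -1}, {"slide": [0, 0, 0], "roll": 0, "fingers": -1}, {"slide": [0, 0, 0], "roll": 0, "fingers": -1}, {"slide": [0, 0, 0], "roll": 0, "fingers": -1}]'

```text
t: 19.45
tool_pos: [0.6244, 0.3334, 0.0273]
orientation: [1.283, 1.161, -1.279]
force: [0.4, -0.1, -2.6]
opening: 0.0136
```

Run:
```python
from h import *
st(); im=robot.read_camera('scene'); cv2.imwrite('pics/e4.png',cv2.resize(im[130:290,280:480,::-1],(800,640))[:600])
im=robot.read_camera('side'); cv2.imwrite('pics/e5.png',cv2.resize(im[110:270,220:420,::-1],(750,600)))
```

```text
t 19.45 pos [0.6244 0.3334 0.0273] xax [ 0.002  0.001 -1.   ] jaw yaw -5.61 q [ 0.42  0.56  1.32 -0.    1.26  0.52] F [ 0.4 -0.1 -2.6] open 0.0136
```

View pics/e4.png

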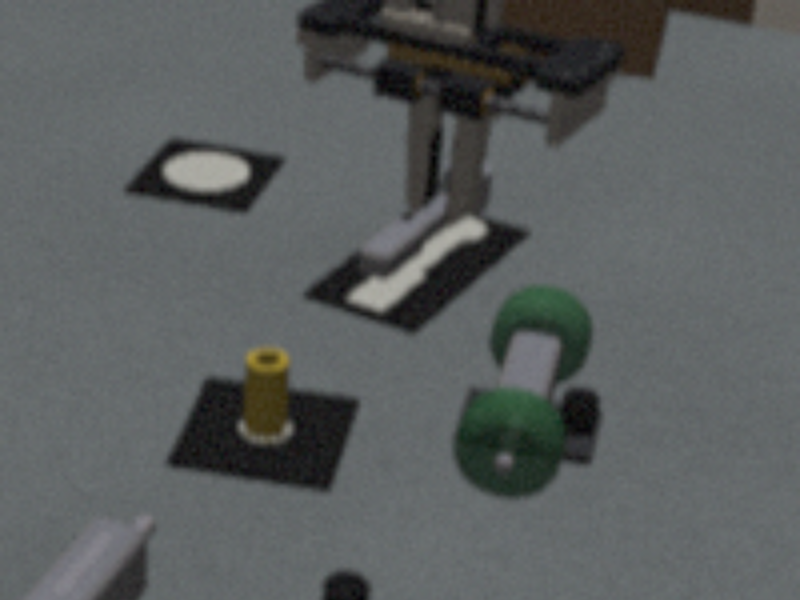

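View pics/e5.png

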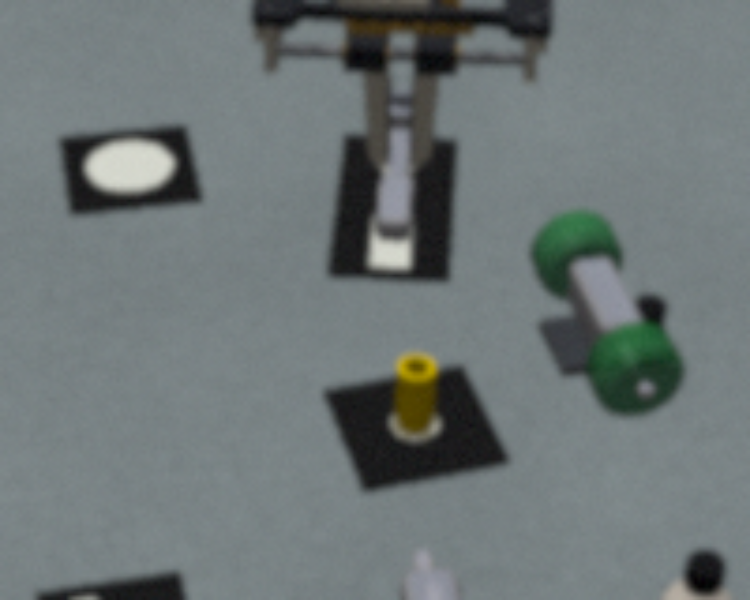

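Run:
```python
from h import *
print('side end',w2px('side',[[.6158,.2458,.005],[.6158,.2458,.0224+.02],[.6158,.2458,.0224]]),'scene',w2px('scene',[[.6158,.2458,.005],[.6158,.2458,.0224+.02]]))
print(px2w('side',[324,181.7],.005),px2w('scene',[372.5,204.5],.005))
```

```text
side end [[323.93392719 179.58295159]
 [324.23869982 167.11716965]
 [324.07417533 173.84653494]] scene [[371.68383981 205.22840769]
 [372.71144731 191.75082524]]
[[0.61557884 0.23742653 0.005     ]] [[0.61607153 0.25011365 0.005     ]]
```

play_rows --plan '[{"slide": [-0.03, -0.06, -0.3], "roll": 0, "fingers": -1}, {"slide": [0, 0, -0.18], "roll": 0, "fingers": -1}, {"slide": [0, 0, 0], "roll": 0, "fingers": -1}, {"slide": [0, 0, 0], "roll": 0, "fingers": -1}, {"slide": [0, 0, 0], "roll": 0, "fingers": -1}]'

```text
t: 20.18
tool_pos: [0.6226, 0.3312, 0.0114]
orientation: [1.281, 1.161, -1.281]
force: [-0.3, -0.1, -2.8]
opening: 0.0134
```

```bash
python3 -c "
from h import *
st()"
```

```text
t 20.18 pos [0.6226 0.3312 0.0114] xax [ 0.  0. -1.] jaw yaw -5.6 q [0.42 0.57 1.33 0.   1.24 0.51] F [-0.3 -0.1 -2.8] open 0.0134
```

play_rows --plan '[{"slide": [0, 0, -0.05], "roll": 0, "fingers": -1}, {"slide": [0, 0, 0], "roll": 0, "fingers": -1}, {"slide": [0, 0, 0], "roll": 0, "fingers": -0.5}, {"slide": [0, 0, 0], "roll": 0, "fingers": 0}, {"slide": [0, 0, 0], "roll": 0, "fingers": 0}, {"slide": [0, 0, 0], "roll": 0, "fingers": 0.2}, {"slide": [0, 0, 0.5], "roll": 0, "fingers": 0.5}, {"slide": [0, -0.3, 1], "roll": 0, "fingers": 1}, {"slide": [0, -0.5, 1], "roll": 0, "fingers": 1}, {"slide": [0, -0.5, 1], "roll": 0, "fingers": 1}, {"slide": [0, -0.5, 1], "roll": 0, "fingers": 1}, {"slide": [0, -0.2, 0.8], "roll": 0, "fingers": 1}, {"slide": [0, 0, 0], "roll": 0, "fingers": 1}, {"slide": [0, 0, 0], "roll": 0, "fingers": 1}, {"slide": [0, 0, 0], "roll": 0, "fingers": 1}]'

```text
t: 22.05
tool_pos: [0.6215, 0.2712, 0.167]
orientation: [1.279, 1.163, -1.283]
force: [-0.1, -0.1, -0.5]
opening: 0.0934
```

Run:
```python
from h import *
st(); im=robot.read_camera('wrist'); cv2.imwrite('pics/e6.png',im[:,:,::-1]); st()
```

```text
t 22.05 pos [0.6215 0.2712 0.167 ] xax [-0.003 -0.001 -1.   ] jaw yaw -5.58 q [0.34 0.37 1.3  0.   1.47 0.43] F [-0.1 -0.1 -0.5] open 0.0934
t 22.1 pos [0.6216 0.2713 0.167 ] xax [-0.003 -0.001 -1.   ] jaw yaw -5.58 q [0.34 0.37 1.3  0.   1.47 0.43] F [ 0.4 -0.2 -0.1] open 0.0929
```

View pics/e6.png

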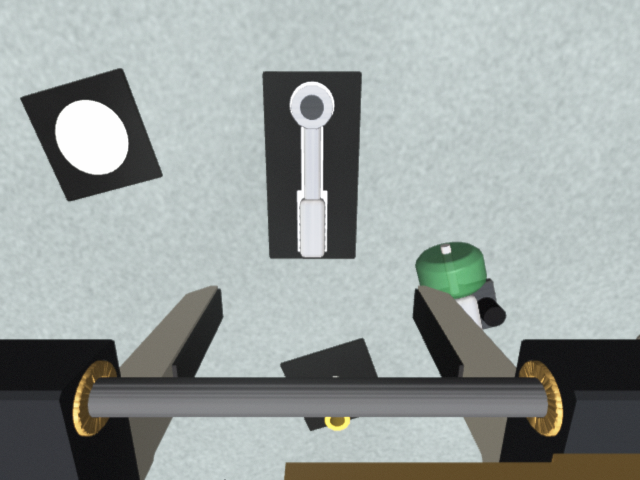

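Run:
```python
from h import *
im=cv2.imread('pics/e6.png'); cv2.imwrite('pics/e6z.png',cv2.resize(im[60:270,250:375],None,fx=2.85,fy=2.85,interpolation=cv2.INTER_CUBIC))
C=cal('wrist')
m=np.zeros(im.shape[:2],np.uint8); m[50:280,255:370]=im[50:280,255:370].max(2)<75
cs,_=cv2.findContours(m,cv2.RETR_EXTERNAL,cv2.CHAIN_APPROX_NONE); c=max(cs,key=cv2.contourArea)[:,0]
R=cv2.minAreaRect(px2w('wrist',c,.005,C)[:,:2].astype(np.float32)); print(R)
ce=np.array(R[0]); a=np.radians(-5.7); u=np.array([np.cos(a),np.sin(a)]); v=np.array([-u[1],u[0]])
for n,q,z in [('head',[312,105],.033),('end',[312.5,257.5],.013),('shank',[313,160],.021),('grip',[312.5,205],.025)]:
    d=px2w('wrist',q,z,C)[0,:2]-ce; print(n,d@u,d@v)
```

```text
((0.6198182106018066, 0.3153010606765747), (0.15711453557014465, 0.07831723242998123), 84.2273941040039)
head 0.0008910880637353209 0.05248343419577989
end 0.000712244261731726 -0.07597117765113297
shank 0.0014042431853833381 0.010966542351825804
grip 0.0009953265523233387 -0.02532958890552575
```

View pics/e6z.png

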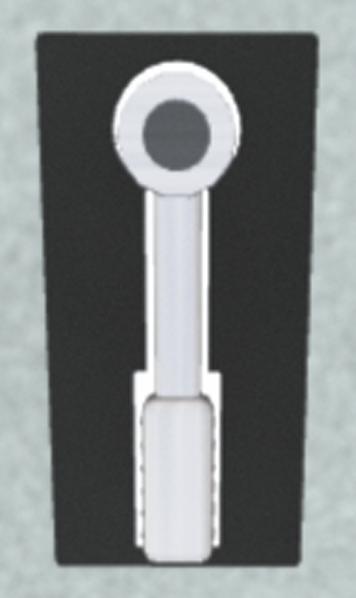

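The wrench lies on its silhouette within about 2 mm. Now the wheel.

play_rows --plan '[{"slide": [0, -0.5, 0], "roll": 0, "fingers": 1}, {"slide": [-0.02, -1, 0], "roll": 0, "fingers": 1}, {"slide": [-0.02, -1, 0], "roll": 0, "fingers": 1}, {"slide": [-0.02, -1, 0], "roll": 0, "fingers": 1}, {"slide": [-0.02, -1, 0], "roll": 0, "fingers": 1}, {"slide": [-0.02, -1, 0], "roll": 0, "fingers": 1}, {"slide": [-0.02, -1, 0], "roll": 0, "fingers": 1}, {"slide": [-0.02, -1, 0], "roll": 0, "fingers": 1}, {"slide": [-0.02, -1, 0], "roll": 0, "fingers": 1}, {"slide": [-0.02, -1, 0], "roll": 0, "fingers": 1}, {"slide": [-0.02, -1, 0], "roll": 0, "fingers": 1}, {"slide": [-0.02, -1, 0], "roll": 0, "fingers": 1}, {"slide": [-0.02, -1, 0], "roll": 0, "fingers": 1}, {"slide": [-0.02, -1, 0], "roll": 0, "fingers": 1}, {"slide": [-0.02, -1, 0], "roll": 0, "fingers": 1}, {"slide": [-0.02, -1, 0], "roll": 0, "fingers": 1}, {"slide": [-0.02, -1, 0], "roll": 0, "fingers": 1}, {"slide": [-0.02, -1, 0], "roll": 0, "fingers": 1}, {"slide": [-0.02, -1, 0], "roll": 0, "fingers": 1}, {"slide": [-0.02, -1, 0], "roll": 0, "fingers": 1}]'

```text
t: 24.6
tool_pos: [0.6102, -0.3154, 0.1684]
orientation: [1.281, 1.162, -1.282]
force: [0.4, -0.0, 0.2]
opening: 0.0934
```

play_rows --plan '[{"slide": [0, -0.4, 0], "roll": 0, "fingers": 1}, {"slide": [0, 0, 0], "roll": 0, "fingers": 1}, {"slide": [0, 0, 0], "roll": 0, "fingers": 1}, {"slide": [0, 0, 0], "roll": 0, "fingers": 1}]'

```text
t: 25.1
tool_pos: [0.6114, -0.3247, 0.1689]
orientation: [1.28, 1.162, -1.28]
force: [-0.3, -0.5, 0.8]
opening: 0.0923
```

Run:
```python
from h import *
st(); im=robot.read_camera('wrist'); cv2.imwrite('pics/f1.png',im[:,:,::-1]); st()
hsv=cv2.cvtColor(im,cv2.COLOR_RGB2HSV); m=((hsv[...,0]>45)&(hsv[...,0]<90)&(hsv[...,1]>80)).astype(np.uint8)
n,l,s,c=cv2.connectedComponentsWithStats(m); i=1+np.argmax(s[1:,4]); print(s[i],c[i],px2w('wrist',c[i],.02))
```

```text
t 25.1 pos [ 0.6114 -0.3247  0.1689] xax [ 0.  0. -1.] jaw yaw -5.53 q [-0.56  0.4   1.26  0.    1.48 -0.47] F [-0.3 -0.5  0.8] open 0.0923
t 25.15 pos [ 0.6114 -0.3249  0.169 ] xax [ 0.  0. -1.] jaw yaw -5.54 q [-0.56  0.4   1.26  0.    1.48 -0.47] F [-0.3 -0.   0.6] open 0.0929
[ 285  193   64   64 2438] [316.37694832 224.0607055 ] [[ 0.60986125 -0.3244112   0.02      ]]
```

View pics/f1.png

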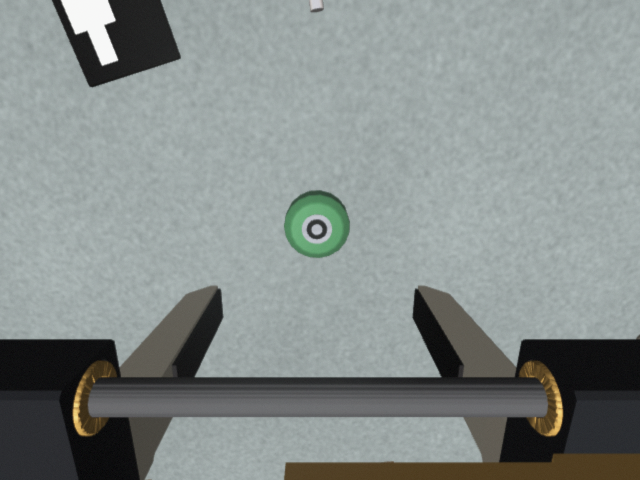

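The wheel is centred at (317,228). Descending and gripping.

play_rows --plan '[{"slide": [-0.03, 0, -0.6], "roll": 0, "fingers": 1}, {"slide": [0, 0, -1], "roll": 0, "fingers": 1}, {"slide": [0, 0, -1], "roll": 0, "fingers": 1}, {"slide": [0, 0, -1], "roll": 0, "fingers": 1}, {"slide": [0, 0, -1], "roll": 0, "fingers": 1}, {"slide": [0, 0, -0.6], "roll": 0, "fingers": 1}, {"slide": [0, 0, -0.25], "roll": 0, "fingers": 1}, {"slide": [0, 0, 0], "roll": 0, "fingers": 1}, {"slide": [0, 0, 0], "roll": 0, "fingers": 0.4}, {"slide": [0, 0, 0], "roll": 0, "fingers": 0.3}, {"slide": [0, 0, 0], "roll": 0, "fingers": -1}, {"slide": [0, 0, 0], "roll": 0, "fingers": -1}, {"slide": [0, 0, 0], "roll": 0, "fingers": -1}, {"slide": [0, 0, 0], "roll": 0, "fingers": -1}]' --squeeze 20

```text
t: 26.9
tool_pos: [0.6103, -0.3259, 0.0056]
orientation: [1.281, 1.161, -1.281]
force: [-0.6, 0.2, 3.1]
opening: 0.055
```

Run:
```python
from h import *
st(); im=robot.read_camera('wrist'); cv2.imwrite('pics/f2.png',im[:,:,::-1])
```

```text
t 26.9 pos [ 0.6103 -0.3259  0.0056] xax [ 0. -0. -1.] jaw yaw -5.6 q [-0.56  0.55  1.38  0.    1.22 -0.47] F [-0.6  0.2  3.1] open 0.055
```

View pics/f2.png

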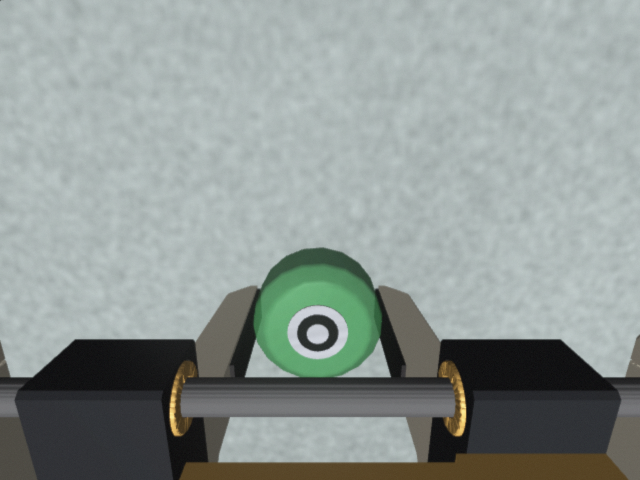

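play_rows --plan '[{"slide": [0, 0, 0.5], "roll": 0, "fingers": -1}, {"slide": [0, 0, 1], "roll": 0, "fingers": -1}, {"slide": [0, 0, 1], "roll": 0, "fingers": -1}, {"slide": [-0.1, 0.3, 1], "roll": 0, "fingers": -1}, {"slide": [-0.28, 0.7, 1], "roll": 0, "fingers": -1}, {"slide": [-0.28, 1, 0.7], "roll": 0, "fingers": -1}, {"slide": [-0.28, 1, 0], "roll": 0, "fingers": -1}, {"slide": [-0.28, 1, 0], "roll": 0, "fingers": -1}, {"slide": [-0.28, 1, 0], "roll": 0, "fingers": -1}, {"slide": [-0.28, 1, 0], "roll": 0, "fingers": -1}, {"slide": [-0.28, 1, 0], "roll": 0, "fingers": -1}, {"slide": [-0.28, 1, 0], "roll": 0, "fingers": -1}, {"slide": [-0.28, 1, 0], "roll": 0, "fingers": -1}, {"slide": [-0.28, 1, 0], "roll": 0, "fingers": -1}, {"slide": [-0.28, 1, 0], "roll": 0, "fingers": -1}, {"slide": [-0.28, 1, 0], "roll": 0, "fingers": -1}, {"slide": [-0.28, 1, 0], "roll": 0, "fingers": -1}, {"slide": [-0.28, 1, 0], "roll": 0, "fingers": -1}, {"slide": [-0.28, 1, 0], "roll": 0, "fingers": -1}, {"slide": [-0.28, 1, 0], "roll": 0, "fingers": -1}]'

```text
t: 29.45
tool_pos: [0.4726, 0.1552, 0.1624]
orientation: [1.282, 1.161, -1.28]
force: [0.2, 0.2, -1.2]
opening: 0.055
```

play_rows --plan '[{"slide": [-0.28, 1, 0], "roll": 0, "fingers": -1}, {"slide": [-0.28, 1, 0], "roll": 0, "fingers": -1}, {"slide": [-0.28, 1, 0], "roll": 0, "fingers": -1}, {"slide": [-0.28, 1, 0], "roll": 0, "fingers": -1}, {"slide": [0, 0.4, 0], "roll": 0, "fingers": -1}, {"slide": [0, 0, 0], "roll": 0, "fingers": -1}, {"slide": [0, 0, 0], "roll": 0, "fingers": -1}, {"slide": [0, 0, 0], "roll": 0, "fingers": -1}]'

```text
t: 30.45
tool_pos: [0.4395, 0.2853, 0.1613]
orientation: [1.282, 1.161, -1.282]
force: [1.1, 0.9, -0.9]
opening: 0.055
```

Run:
```python
from h import *
st(); im=robot.read_camera('wrist'); cv2.imwrite('pics/f3.png',im[:,:,::-1]); st()
```

```text
t 30.45 pos [0.4395 0.2853 0.1613] xax [-0. -0. -1.] jaw yaw -5.67 q [ 0.48 -0.04  1.77 -0.    1.41  0.58] F [ 1.1  0.9 -0.9] open 0.055
t 30.5 pos [0.4395 0.2854 0.1613] xax [-0. -0. -1.] jaw yaw -5.67 q [ 0.48 -0.04  1.77 -0.    1.41  0.58] F [ 0.2 -0.7  0.3] open 0.0548
```

View pics/f3.png

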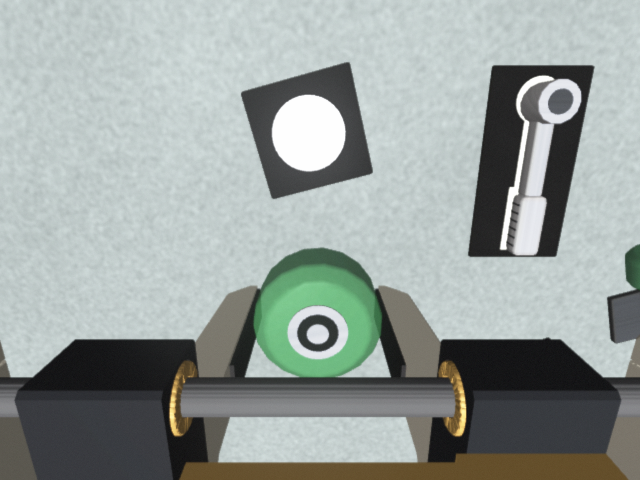

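The disc is at (309,133), and the wheel is still held flat with its bearing at (318,332).

Run:
```python
from h import *
C=cal('wrist'); im=cv2.imread('pics/f3.png'); s=st()
m=np.zeros(im.shape[:2],np.uint8); m[85:182,265:355]=im[85:182,265:355].min(2)>200
M=cv2.moments(m,True); c=[M['m10']/M['m00'],M['m01']/M['m00']]; d=px2w('wrist',c,.005,C)[0]
h=px2w('wrist',[318,332.5],.1613-.0056+.034,C)[0]; print(c,d,h, 'wheel-tcp',h-s['tool_pos'])
```

```text
t 30.5 pos [0.4395 0.2854 0.1613] xax [-0. -0. -1.] jaw yaw -5.67 q [ 0.48 -0.04  1.77 -0.    1.41  0.58] F [ 0.2 -0.7  0.3] open 0.0548
[308.2972849646361, 132.6308464522017] [0.43885984 0.36165426 0.005     ] [0.4393231  0.28632795 0.1897    ] wheel-tcp [-0.00016727  0.00095245  0.02838377]
```

play_rows --plan '[{"slide": [0, 0.5, 0], "roll": 0, "fingers": -1}, {"slide": [0, 0.9, 0], "roll": 0, "fingers": -1}, {"slide": [0, 0.73, 0], "roll": 0, "fingers": -1}, {"slide": [0, 0.3, -0.4], "roll": 0, "fingers": -1}, {"slide": [0, 0, -1], "roll": 0, "fingers": -1}, {"slide": [0, 0, -1], "roll": 0, "fingers": -1}, {"slide": [0, 0, -1], "roll": 0, "fingers": -1}, {"slide": [0, 0, -1], "roll": 0, "fingers": -1}, {"slide": [0, 0, -0.4], "roll": 0, "fingers": -1}, {"slide": [0, 0, -0.15], "roll": 0, "fingers": -1}, {"slide": [0, 0, 0], "roll": 0, "fingers": -1}, {"slide": [0, 0, 0], "roll": 0, "fingers": -1}, {"slide": [0, 0, 0], "roll": 0, "fingers": -1}]'

```text
t: 32.12
tool_pos: [0.4399, 0.3595, 0.0139]
orientation: [1.282, 1.161, -1.279]
force: [0.0, -0.4, -0.8]
opening: 0.0552
```

Run:
```python
from h import *
st(); im=robot.read_camera('wrist'); cv2.imwrite('pics/f4.png',im[:,:,::-1])
```

```text
t 32.12 pos [0.4399 0.3595 0.0139] xax [ 0.001  0.001 -1.   ] jaw yaw -5.61 q [0.59 0.24 1.76 0.   1.14 0.69] F [ 0.  -0.4 -0.8] open 0.0552
```

View pics/f4.png

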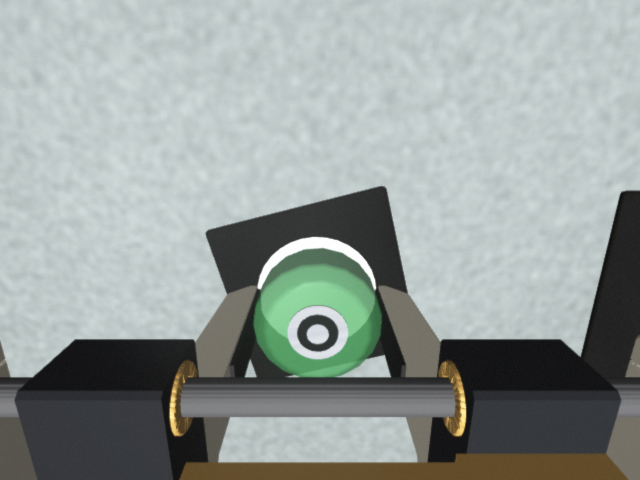

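Run:
```python
from h import *
C=cal('wrist'); s=st()
a=px2w('wrist',[317,237],.005,C)[0]; b=px2w('wrist',[[317,248]]*3,.0143,C)[0]; p=px2w('wrist',[[206,232],[386,187]],.005,C)
print(a,b,'disc centre y',a[1]-.030,'wheel centre y',b[1]-.028, px2w('wrist',[318,332.5],.0139+.0284,C),p)
a=np.radians(9.5);u=np.array([np.cos(a),np.sin(a)]);v=np.array([-u[1],u[0]]); print(p[:,:2].mean(0)-.045*v, p[0,:2]+.045*(u-v),p[1,:2]-.045*(u+v))
```

```text
t 32.17 pos [0.4397 0.3594 0.0136] xax [ 0.001  0.001 -1.   ] jaw yaw -5.6 q [ 0.59  0.24  1.76 -0.    1.14  0.69] F [-1.3  0.5 -1. ] open 0.0552
[0.44200552 0.3902279  0.005     ] [0.44176919 0.38773629 0.0143    ] disc centre y 0.3602279000661668 wheel centre y 0.35973629264692597 [[0.43952385 0.36045858 0.0423    ]] [[0.38913979 0.39794057 0.005     ]
 [0.47622157 0.41119346 0.005     ]]
[0.44010783 0.36018417] [0.44094979 0.36098486] [0.43926586 0.35938347]
```

Both the disc edge and the pad corners put the pad centre at (0.440, 0.360), and the wheel matches within 1 mm. Lowering, releasing and rising.

play_rows --plan '[{"slide": [0, 0, -0.05], "roll": 0, "fingers": -1}, {"slide": [0, 0, 0], "roll": 0, "fingers": -1}, {"slide": [0, 0, 0], "roll": 0, "fingers": -1}]'

```text
t: 32.55
tool_pos: [0.4392, 0.359, 0.0113]
orientation: [1.281, 1.161, -1.281]
force: [0.1, 1.0, -0.6]
opening: 0.0552
```

```bash
python3 -c "
from h import *
st()"
```

```text
t 32.55 pos [0.4392 0.359  0.0113] xax [-0. -0. -1.] jaw yaw -5.6 q [ 0.59  0.24  1.76 -0.    1.14  0.69] F [ 0.1  1.  -0.6] open 0.0552
```

play_rows --plan '[{"slide": [0, 0, -0.02], "roll": 0, "fingers": -1}, {"slide": [0, 0, 0], "roll": 0, "fingers": -1}, {"slide": [0, 0, 0], "roll": 0, "fingers": 0.4}, {"slide": [0, 0, 0], "roll": 0, "fingers": 0.7}, {"slide": [0, 0, 0], "roll": 0, "fingers": 1}, {"slide": [0, 0, 0], "roll": 0, "fingers": 1}, {"slide": [0, 0, 0.5], "roll": 0, "fingers": 1}, {"slide": [0, 0, 1], "roll": 0, "fingers": 1}, {"slide": [0, 0, 1], "roll": 0, "fingers": 1}, {"slide": [0, 0, 1], "roll": 0, "fingers": 1}, {"slide": [0, 0, 1], "roll": 0, "fingers": 1}, {"slide": [0, -0.5, 0.7], "roll": 0, "fingers": 1}, {"slide": [0, -1, 0], "roll": 0, "fingers": 1}, {"slide": [0, 0, 0], "roll": 0, "fingers": 1}, {"slide": [0, 0, 0], "roll": 0, "fingers": 1}]'

```text
t: 34.42
tool_pos: [0.4394, 0.3144, 0.1674]
orientation: [1.282, 1.161, -1.28]
force: [-0.1, 0.3, -0.7]
opening: 0.0928
```

Run:
```python
from h import *
st(); im=robot.read_camera('wrist'); cv2.imwrite('pics/f5.png',im[:,:,::-1]); st()
```

```text
t 34.42 pos [0.4394 0.3144 0.1674] xax [ 0.001  0.001 -1.   ] jaw yaw -5.63 q [ 0.53 -0.    1.72  0.    1.42  0.62] F [-0.1  0.3 -0.7] open 0.0928
t 34.48 pos [0.4392 0.3146 0.1671] xax [ 0.     0.001 -1.   ] jaw yaw -5.6 q [ 0.53 -0.    1.72  0.    1.42  0.62] F [-0.2 -0.2  0.6] open 0.0929
```

View pics/f5.png

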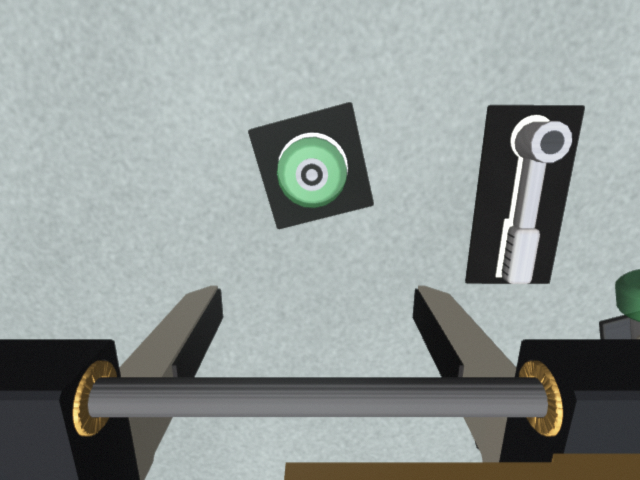

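The wheel lies on its disc. On to the hanger.

play_rows --plan '[{"slide": [0.2, -0.5, 0], "roll": 0.5, "fingers": 1}, {"slide": [0.44, -1, 0], "roll": 0.5, "fingers": 1}, {"slide": [0.44, -1, 0], "roll": 0, "fingers": 1}, {"slide": [0.44, -1, 0], "roll": 0, "fingers": 1}, {"slide": [0.44, -1, 0], "roll": 0, "fingers": 1}, {"slide": [0.44, -1, 0], "roll": 0, "fingers": 1}, {"slide": [0.44, -1, 0], "roll": 0, "fingers": 1}, {"slide": [0.44, -1, 0], "roll": 0, "fingers": 1}, {"slide": [0.44, -1, 0], "roll": 0, "fingers": 1}, {"slide": [0.44, -1, 0], "roll": 0, "fingers": 1}, {"slide": [0.44, -1, 0], "roll": 0, "fingers": 1}, {"slide": [0.44, -1, 0], "roll": 0, "fingers": 1}, {"slide": [0.44, -1, 0], "roll": 0, "fingers": 1}, {"slide": [0.44, -1, 0], "roll": 0, "fingers": 1}, {"slide": [0.2, -0.2, 0], "roll": 0, "fingers": 1}, {"slide": [0, 0, 0], "roll": 0, "fingers": 1}, {"slide": [0, 0, 0], "roll": 0, "fingers": 1}, {"slide": [0, 0, 0], "roll": 0, "fingers": 1}]'

```text
t: 36.72
tool_pos: [0.6227, -0.0958, 0.1668]
orientation: [1.178, 1.229, -1.177]
force: [0.0, -0.3, -0.3]
opening: 0.0929
```

Run:
```python
from h import *
st(); im=robot.read_camera('wrist'); cv2.imwrite('pics/g1.png',im[:,:,::-1]); st()
```

```text
t 36.73 pos [ 0.6227 -0.0958  0.1668] xax [ 0.  0. -1.] jaw yaw 2.47 q [-0.23  0.24  1.46  0.    1.44 -0.28] F [ 0.  -0.3 -0.3] open 0.0929
t 36.77 pos [ 0.6227 -0.096   0.1669] xax [ 0.  0. -1.] jaw yaw 2.46 q [-0.23  0.24  1.46  0.    1.44 -0.28] F [ 0.  -0.4  0.6] open 0.0929
```

View pics/g1.png

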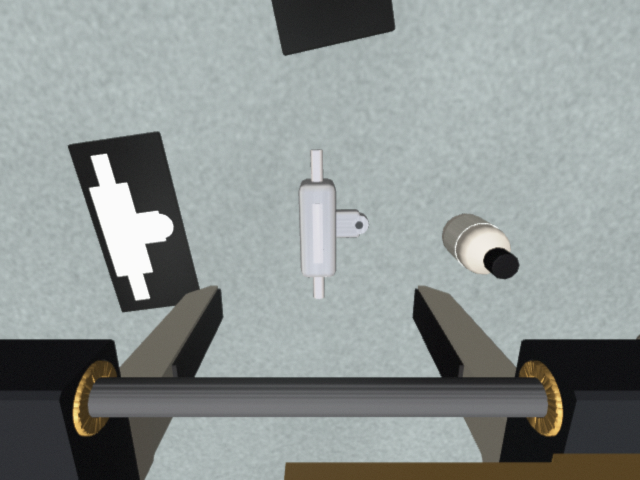

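The hanger is nearly aligned with the jaws: axle ends at (316.5,150) and (319,298), body columns 300–336. The hanger pad is at (134,222).

Run:
```python
from h import *
C=cal('wrist'); im=cv2.imread('pics/g1.png')
a=px2w('wrist',[[316.5,150.5],[319,297.5]],.022,C)[:,:2]; d=a[0]-a[1]; print('axle',a,a.mean(0),np.linalg.norm(d),np.degrees(np.arctan2(-d[0],d[1])))
b=px2w('wrist',[[300,182],[335,182],[301,272],[335,272]],.034,C)[:,:2]; print('body',b.round(4),b.mean(0))
m=np.zeros(im.shape[:2],np.uint8); m[120:320,60:203]=im[120:320,60:203].max(2)<75
cs,_=cv2.findContours(m,cv2.RETR_EXTERNAL,cv2.CHAIN_APPROX_NONE); c=max(cs,key=cv2.contourArea)[:,0]
print('pad rect',cv2.minAreaRect(px2w('wrist',c,.005,C)[:,:2].astype(np.float32)))
p=px2w('wrist',[[69,146],[159,132],[199,290],[124,311]],.005,C)[:,:2];print(p.round(4),p.mean(0))
e=px2w('wrist',[[100,155],[142,299]],.005,C)[:,:2];d=e[0]-e[1];print('silh ends',e,e.mean(0),np.degrees(np.arctan2(-d[0],d[1])),np.linalg.norm(d))
```

```text
axle [[ 0.61866434 -0.03367694]
 [ 0.62637891 -0.16308021]] [ 0.62252163 -0.09837857] 0.12963302535786048 3.411734391126286
body [[ 0.6067 -0.0577]
 [ 0.6343 -0.0565]
 [ 0.6097 -0.1341]
 [ 0.6386 -0.1329]] [ 0.62232986 -0.09528298]
pad rect ((0.4618818461894989, -0.10961377620697021), (0.07938195765018463, 0.158197283744812), 10.409403800964355)
[[ 0.4099 -0.0401]
 [ 0.4867 -0.0254]
 [ 0.5128 -0.1684]
 [ 0.4393 -0.1938]] [ 0.46217063 -0.10692072]
silh ends [[ 0.43506947 -0.04643543]
 [ 0.45789285 -0.18019059]] [ 0.44648116 -0.11331301] 9.683428380925083 0.13568842613475354
```

play_rows --plan '[{"slide": [0, -0.03, -0.5], "roll": 0.12, "fingers": 1}, {"slide": [0, 0, -1], "roll": 0, "fingers": 1}, {"slide": [0, 0, -1], "roll": 0, "fingers": 1}, {"slide": [0, 0, -1], "roll": 0, "fingers": 1}, {"slide": [0, 0, -0.9], "roll": 0, "fingers": 1}, {"slide": [0, 0, -0.4], "roll": 0, "fingers": 1}, {"slide": [0, 0, -0.13], "roll": 0, "fingers": 0.5}, {"slide": [0, 0, 0], "roll": 0, "fingers": 0.2}, {"slide": [0, 0, 0], "roll": 0, "fingers": 0}, {"slide": [0, 0, 0], "roll": 0, "fingers": -0.2}, {"slide": [0, 0, 0], "roll": 0, "fingers": -1}, {"slide": [0, 0, 0], "roll": 0, "fingers": -1}, {"slide": [0, 0, 0], "roll": 0, "fingers": -1}, {"slide": [0, 0, 0], "roll": 0, "fingers": -1}, {"slide": [0, 0, 0], "roll": 0, "fingers": -1}]' --squeeze 35

```text
t: 38.65
tool_pos: [0.6228, -0.0978, 0.0189]
orientation: [1.166, 1.236, -1.166]
force: [-1.1, 0.4, 0.5]
opening: 0.0295
```

Run:
```python
from h import *
st(); im=robot.read_camera('wrist'); cv2.imwrite('pics/g2.png',im[:,:,::-1])
```

```text
t 38.65 pos [ 0.6228 -0.0978  0.0189] xax [ 0. -0. -1.] jaw yaw 3.36 q [-0.24  0.38  1.57 -0.    1.19 -0.3 ] F [-1.1  0.4  0.5] open 0.0295
```

View pics/g2.png

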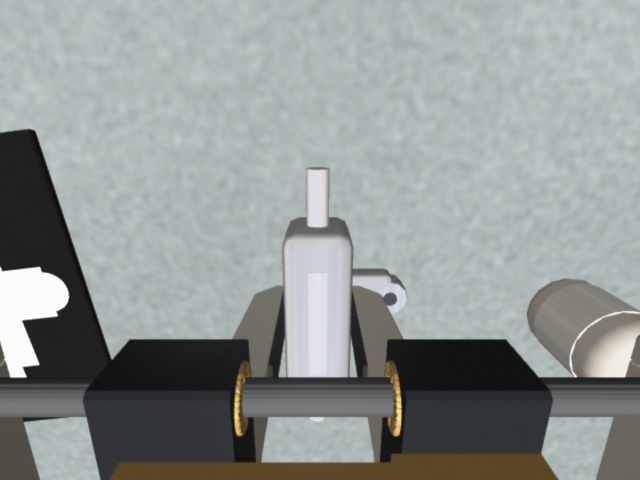

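play_rows --plan '[{"slide": [0, 0, 0.5], "roll": 0, "fingers": -1}, {"slide": [0, 0, 1], "roll": 0, "fingers": -1}, {"slide": [0, 0, 1], "roll": 0, "fingers": -1}, {"slide": [-0.3, -0.2, 1], "roll": 0, "fingers": -1}, {"slide": [-0.7, -0.4, 0.9], "roll": 0.2, "fingers": -1}, {"slide": [-0.8, -0.5, 0], "roll": 0.2, "fingers": -1}, {"slide": [-0.8, -0.5, 0], "roll": 0.2, "fingers": -1}, {"slide": [-0.8, -0.5, 0], "roll": 0.24, "fingers": -1}, {"slide": [-0.8, -0.5, 0], "roll": 0, "fingers": -1}, {"slide": [-0.8, -0.5, 0], "roll": 0, "fingers": -1}, {"slide": [-0.8, -0.4, 0], "roll": 0, "fingers": -1}, {"slide": [0, 0, 0], "roll": 0, "fingers": -1}, {"slide": [0, 0, 0], "roll": 0, "fingers": -1}, {"slide": [0, 0, 0], "roll": 0, "fingers": -1}]'

```text
t: 40.45
tool_pos: [0.4494, -0.2025, 0.1511]
orientation: [1.078, 1.287, -1.078]
force: [0.2, -0.6, -2.3]
opening: 0.0297
```

Run:
```python
from h import *
st(); im=robot.read_camera('wrist'); cv2.imwrite('pics/g3.png',im[:,:,::-1]); st()
```

```text
t 40.45 pos [ 0.4494 -0.2025  0.1511] xax [ 0. -0. -1.] jaw yaw 10.11 q [-0.53 -0.12  1.86  0.    1.4  -0.7 ] F [ 0.2 -0.6 -2.3] open 0.0297
t 40.5 pos [ 0.4494 -0.2024  0.151 ] xax [ 0.  0. -1.] jaw yaw 10.12 q [-0.53 -0.12  1.86  0.    1.4  -0.7 ] F [ 0.1  0.1 -2.5] open 0.0295
```

View pics/g3.png

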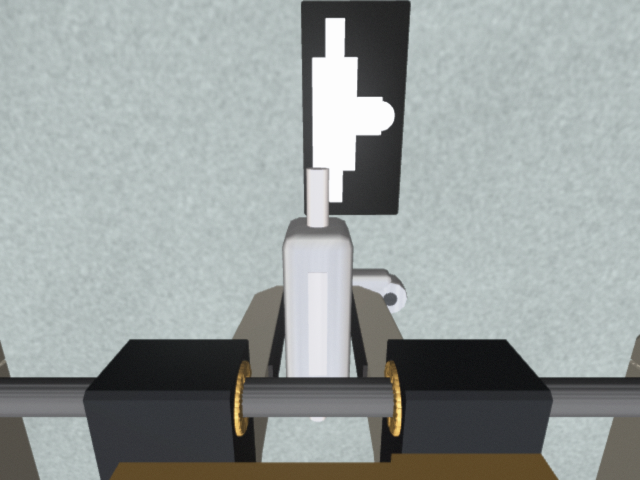

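The silhouette is at about (335,114) with its axis vertical in the image, parallel to the held hanger.

Run:
```python
from h import *
C=cal('wrist'); s=st(); P=s['tool_pos'][:2]
p=px2w('wrist',[[302,1],[410,2],[398,214],[305,214]],.005,C)[:,:2]; u=p[0]-p[3]; v=p[1]-p[2]; w=p[1]-p[0]; print(p.round(4),'c',p.mean(0),np.degrees([np.arctan2(-u[0],u[1]),np.arctan2(-v[0],v[1]),np.arctan2(w[1],w[0])]))
e=px2w('wrist',[[335,18],[336,202]],.005,C)[:,:2];d=e[0]-e[1];print('silh',e.mean(0),np.degrees(np.arctan2(-d[0],d[1])),np.linalg.norm(d))
b=px2w('wrist',[[312,57],[357,57],[355,170],[313,170]],.005,C)[:,:2]; print('body',b.mean(0))
z=.151-.0189
t=px2w('wrist',[317.5,168],z+.022,C)[0,:2]; a=np.radians(10.1); v=np.array([-np.sin(a),np.cos(a)]);print('hanger centre est',t-.065*v,'tcp',P)
```

```text
t 40.5 pos [ 0.4494 -0.2024  0.151 ] xax [ 0.  0. -1.] jaw yaw 10.12 q [-0.53 -0.12  1.86  0.    1.4  -0.7 ] F [ 0.1  0.1 -2.5] open 0.0295
[[ 0.4084 -0.0394]
 [ 0.4853 -0.0263]
 [ 0.5142 -0.1806]
 [ 0.4367 -0.1945]] c [ 0.46113719 -0.11020348] [10.34803647 10.59454998  9.64633376]
silh [ 0.44722921 -0.11280624] 11.266700745473987 0.1364914594231133
body [ 0.44616962 -0.11267693]
hanger centre est [ 0.44884353 -0.20221355] tcp [ 0.44937628 -0.20244526]
```

play_rows --plan '[{"slide": [-0.08, 0.5, 0], "roll": 0, "fingers": -1}, {"slide": [0, 0.9, 0], "roll": 0, "fingers": -1}, {"slide": [0, 0.9, 0], "roll": 0, "fingers": -1}, {"slide": [0, 0.68, -0.3], "roll": 0, "fingers": -1}, {"slide": [0, 0, -1], "roll": 0, "fingers": -1}, {"slide": [0, 0, -1], "roll": 0, "fingers": -1}, {"slide": [0, 0, -1], "roll": 0, "fingers": -1}, {"slide": [0, 0, -0.5], "roll": 0, "fingers": -1}, {"slide": [0, 0, -0.3], "roll": 0, "fingers": -1}, {"slide": [0, 0, 0], "roll": 0, "fingers": -1}, {"slide": [0, 0, 0], "roll": 0, "fingers": -1}, {"slide": [0, 0, 0], "roll": 0, "fingers": -1}]'

```text
t: 42.0
tool_pos: [0.4472, -0.1138, 0.0288]
orientation: [1.079, 1.286, -1.078]
force: [0.0, -1.0, -3.3]
opening: 0.0297
```

Run:
```python
from h import *
st(); im=robot.read_camera('wrist'); cv2.imwrite('pics/g4.png',im[:,:,::-1]); st()
```

```text
t 42.0 pos [ 0.4472 -0.1138  0.0288] xax [ 0.002 -0.001 -1.   ] jaw yaw 10.07 q [-0.36 -0.06  2.05 -0.    1.15 -0.54] F [ 0.  -1.  -3.3] open 0.0297
t 42.05 pos [ 0.4471 -0.1137  0.0287] xax [ 0.001 -0.001 -1.   ] jaw yaw 10.07 q [-0.36 -0.06  2.05 -0.    1.15 -0.54] F [-0.8 -0.4 -3.6] open 0.0299
```

View pics/g4.png

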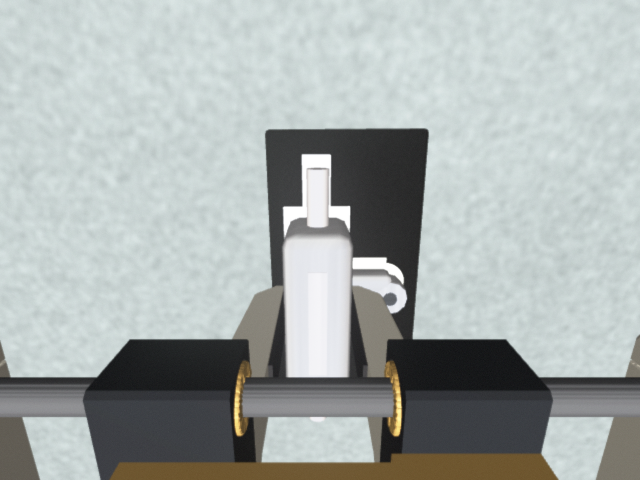

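Run:
```python
from h import *
C=cal('wrist'); s=st(); P=s['tool_pos'][:2]
a=np.radians(10.2); u=np.array([np.cos(a),np.sin(a)]);v=np.array([-u[1],u[0]])
for n,q,z in [('sil axle end',[316.5,155],.005),('sil body end',[316.5,207],.005),('hang axle end top',[317.5,168],.0099+.025),('hang axle end mid',[317.5,168],.0099+.02),('nose sil tip',[403,275],.005),('nose tip',[406,297],.0099+.014),('pad TL',[266,130],.005),('pad TR',[428,129],.005)]:
    d=px2w('wrist',q,z,C)[0,:2]-P; print(n,(d@u).round(4),(d@v).round(4))
```

```text
t 42.05 pos [ 0.4471 -0.1137  0.0287] xax [ 0.001 -0.001 -1.   ] jaw yaw 10.07 q [-0.36 -0.06  2.05 -0.    1.15 -0.54] F [-0.8 -0.4 -3.6] open 0.0299
sil axle end -0.0008 0.0686
sil body end -0.0009 0.0426
hang axle end top -0.0003 0.0657
hang axle end mid -0.0003 0.0651
nose sil tip 0.0458 0.005
nose tip 0.0435 0.001
pad TL -0.0251 0.0804
pad TR 0.0529 0.0807
```

Everything agrees within about 1–2 mm. Lowering and releasing.

play_rows --plan '[{"slide": [0, 0, -0.12], "roll": 0, "fingers": -1}, {"slide": [0, 0, 0], "roll": 0, "fingers": -1}, {"slide": [0, 0, 0], "roll": 0, "fingers": -1}, {"slide": [0, 0, -0.01], "roll": 0, "fingers": -1}, {"slide": [0, 0, 0], "roll": 0, "fingers": -1}]'

```text
t: 42.68
tool_pos: [0.4464, -0.1134, 0.0239]
orientation: [1.079, 1.287, -1.079]
force: [-0.3, -0.1, -2.5]
opening: 0.0296
```

```bash
python3 -c "
from h import *
st()"
```

```text
t 42.67 pos [ 0.4464 -0.1134  0.0239] xax [-0.  0. -1.] jaw yaw 10.08 q [-0.36 -0.06  2.05  0.    1.14 -0.54] F [-0.3 -0.1 -2.5] open 0.0296
```

play_rows --plan '[{"slide": [0, 0, 0], "roll": 0, "fingers": -0.2}, {"slide": [0, 0, 0], "roll": 0, "fingers": 0}, {"slide": [0, 0, 0], "roll": 0, "fingers": 0.3}, {"slide": [0, 0, 0], "roll": 0, "fingers": 0.5}, {"slide": [0, 0, 0.4], "roll": 0, "fingers": 0.7}, {"slide": [0, 0, 1], "roll": 0, "fingers": 1}, {"slide": [0, 0, 1], "roll": 0, "fingers": 1}, {"slide": [0, 0, 1], "roll": 0, "fingers": 1}, {"slide": [0, -0.5, 1], "roll": 0, "fingers": 1}, {"slide": [0, -1, 1], "roll": 0, "fingers": 1}, {"slide": [0, -0.5, 0.5], "roll": 0, "fingers": 1}, {"slide": [0, 0, 0], "roll": 0, "fingers": 1}, {"slide": [0, 0, 0], "roll": 0, "fingers": 1}, {"slide": [0, 0, 0], "roll": 0, "fingers": 1}]'

```text
t: 44.42
tool_pos: [0.4457, -0.1724, 0.1994]
orientation: [1.078, 1.29, -1.079]
force: [-0.2, -0.2, 0.6]
opening: 0.0929
```

Run:
```python
from h import *
st(); im=robot.read_camera('wrist'); cv2.imwrite('pics/g5.png',im[:,:,::-1]); st()
im=robot.read_camera('side'); cv2.imwrite('pics/g6.png',cv2.resize(im[120:340,200:440,::-1],None,fx=2.7,fy=2.7))
```

```text
t 44.42 pos [ 0.4457 -0.1724  0.1994] xax [-0.002  0.001 -1.   ] jaw yaw 10.12 q [-0.48 -0.19  1.84  0.    1.5  -0.65] F [-0.2 -0.2  0.6] open 0.0929
t 44.48 pos [ 0.4459 -0.1725  0.1996] xax [-0.002  0.001 -1.   ] jaw yaw 10.12 q [-0.48 -0.19  1.84  0.    1.5  -0.65] F [ 0.4  0.2 -0.8] open 0.093
```

View pics/g5.png

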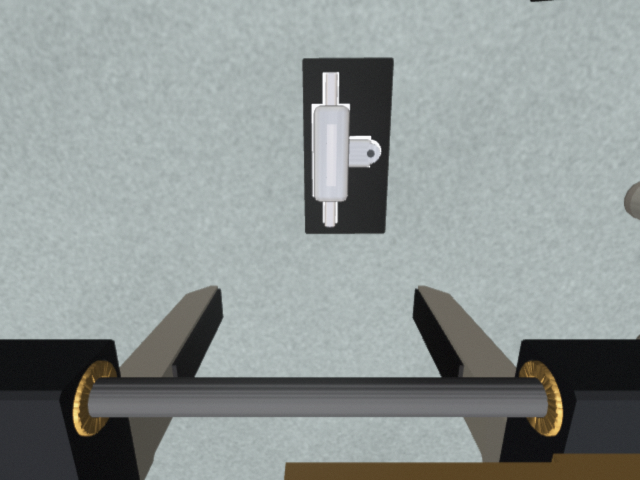

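View pics/g6.png

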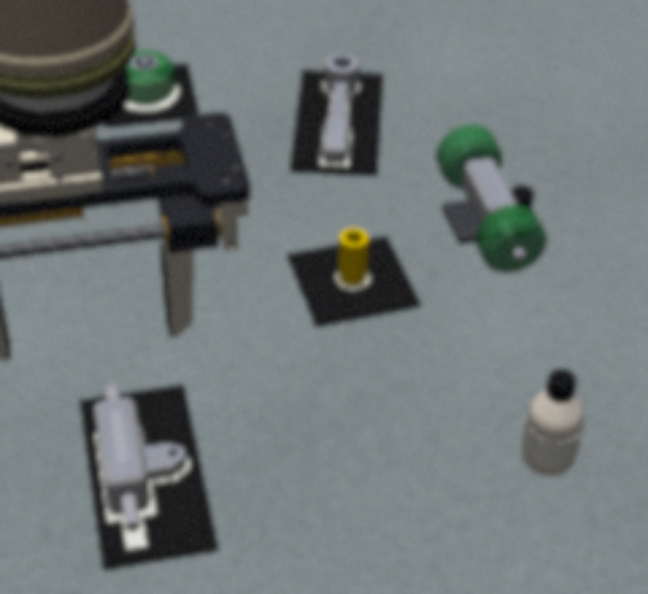

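All four parts are on their pads. I'll do quantitative cross-checks of the hanger in the wrist, side and scene cameras.

Run:
```python
from h import *
C=cal('wrist')
im=cv2.imread('pics/g5.png'); m=np.zeros(im.shape[:2],np.uint8); m[40:250,290:405]=im[40:250,290:405].max(2)<75
cs,_=cv2.findContours(m,cv2.RETR_EXTERNAL,cv2.CHAIN_APPROX_NONE); c=max(cs,key=cv2.contourArea)[:,0]
R=cv2.minAreaRect(px2w('wrist',c,.005,C)[:,:2].astype(np.float32)); print(R)
ce=np.array(R[0]); a=np.radians(10.2); u=np.array([np.cos(a),np.sin(a)]);v=np.array([-u[1],u[0]])
for n,q,z in [('axle+ (65)',[331,73],.027),('axle- (-65)',[330.5,226],.025),('body L (-30)',[314,150],.037),('body R (0)',[348.5,150],.037),('body+ 40',[331,106],.037),('body- -40',[331,201],.037),('nose tip 30',[381,151],.019)]:
    d=px2w('wrist',q,z,C)[0,:2]-ce; print(n,(d@u*1e3).round(1),(d@v*1e3).round(1))
o=np.array([.4472,-.1132])
print('side pred axle-end bottom/top', w2px('side',[np.r_[o-.065*v,.02],np.r_[o-.065*v,.03]]),'sil end',w2px('side',np.r_[o-.065*v,.005]))
for c in ['scene','side']:
    robot.read_camera(c)
    for n in ['hanger','wheel','spacer','wrench','truck','threadlock']:
        mk=robot.mark_of(c,n)
        if mk: print(c,n,round(mk[0]['p'],2),px2w(c,mk[0]['point'],0 if n in('truck','threadlock') else .005)[0,:2].round(4))
```

```text
((0.4609008729457855, -0.10997166484594345), (0.07869801670312881, 0.15742336213588715), 10.36314868927002)
axle+ (65) -15.2 64.2
axle- (-65) -14.4 -67.0
body L (-30) -29.4 2.9
body R (0) -0.1 2.9
body+ 40 -15.3 38.1
body- -40 -14.6 -41.0
nose tip 30 30.4 0.8
side pred axle-end bottom/top [[249.12342325 315.67144586]
 [248.68972602 312.28020893]] sil end [[249.76242399 320.66802577]]
scene hanger 0.56 [ 0.4488 -0.1117]
scene wheel 0.8 [0.4416 0.3684]
scene spacer 0.61 [0.6228 0.0852]
scene wrench 0.63 [0.6238 0.3335]
scene truck 0.72 [0.7438 0.1687]
scene threadlock 0.57 [ 0.7496 -0.0989]
side hanger 0.94 [ 0.4497 -0.1101]
side wheel 0.55 [0.4374 0.3491]
side spacer 0.58 [0.6225 0.0865]
side wrench 0.54 [0.6145 0.3311]
side truck 0.64 [0.7404 0.151 ]
side threadlock 0.86 [ 0.7477 -0.1006]
```

Run:
```python
from h import *
st(); print(robot.close_job())
```

```text
t 45.23 pos [ 0.4464 -0.1735  0.201 ] xax [ 0. -0. -1.] jaw yaw 10.07 q [-0.48 -0.19  1.84  0.    1.5  -0.65] F [1.2 0.1 0. ] open 0.0932
the job is handed in; nothing more can be done
None
```

All four parts are on their own pads and released. I handed the job in at t ≈ 45 s, with the gripper open and clear at z ≈ 0.2 m. The system gave no verdict.

My last checks against each silhouette:

| Part | Check | Result |
|---|---|---|
| Hanger | wrist camera | within about 1.5 mm and 0.5°, nose the right way |
| Wrench | wrist camera | within about 2 mm, about 0.1° off by the gripper's angle, head the right way |
| Wheel | wrist camera just before release | within about 1 mm of the pad centre, lying flat |
| Spacer | by eye in the wrist, scene and side pictures | standing on end inside its ring |

- **Disagreements:** The fixed cameras put the pads up to about 6 mm from where the wrist camera put them in y. I aimed between the two estimates and took the wrist camera's close views, part against pad, as the deciding check. The networks' whole-part marks in the fixed cameras scattered more, up to about 10 mm: for example, wheel y came out as 0.349 and 0.368 in the two cameras, against the pad centre at 0.360.
- **Truck and bottle:** Neither was touched, and their images look unchanged. Their marks shifted by up to about 8 mm between readings, which is within that scatter.
- **Refused move:** One early move call was refused because it lacked a "roll" value. The arm did not move, and I re-sent it.

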